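# Stand a glazed tile upright in the inspection stand

### The job

Get the tile ready for inspection: move the dropper bottle, kept upright, from the stand's deck into the orange tray, then push the tile along the deck so its leading edge drops into the channel and tip it up on that edge until it stands leaning flat against the metal fence. Then swing the keeper arm by its red knob right across in front of the tile to its stop, and last press the yellow roller of the limit switch away from you until it clicks and let it spring back. Leave the other things on the bench where they are.

Things in the scene. Friction and masses are not known exactly. Their poses are not given: they have to be found in the camera images.
- station: Fixed inspection stand, 244 x 190 mm. Origin on the bench surface; x = push direction (away from the robot, to the fence), y left, z up. Grey flat deck 170 mm wide, top 46 mm above the bench, from x = -110 to +36 mm, then a channel to x = 106 mm, floor 21 mm above the bench, ended at y = +-84 mm by cheeks 59 mm high. Keeper post at x = 70, y = 100 mm; switch at x = -50, y = -97 to -145 mm.
- fence_foot (a point): Middle of the foot of the aluminium fence on the channel floor: x = 106 mm, 21 mm above the bench. The fence is 170 mm wide, leans back 8 degrees (away from the robot); its top is 111 mm above the bench. Axes as the stand's.
- tile_mid (a point): Centre of the loose tile: 100 mm along its x, 110 mm along its y, 9 mm thick (z), about 0.2 kg. White ribbed back up, blue face down at the start, on the deck's near end, x along the push. When over half of it overhangs the deck, the leading edge drops into the channel and the trailing edge rises. Flat on the fence its x points down, its z 98 degrees (1.71 rad) from up, blue face to the robot.
- tile_lead (a point): Middle of the tile's leading edge (50 mm from its centre along its x, half-way through the thickness); this edge ends at the bottom of the channel, against the fence.
- dropper_mid (a point): Centre of the small white dropper bottle with a green cap, 27 mm diameter, 86 mm tall (centre 43 mm above its foot); at the start it stands on the deck between the tile and the channel.
- tray: Shallow orange tray, 110 x 110 mm outside, walls 4 mm thick and 14 mm high, floor 4 mm thick; origin at the centre of its underside on the bench.
- keeper (a joint): Keeper arm angle (rad) about the upright post at the left end of the channel: 0 = arm points at the robot's side (along the stand's -x), growing swings it to the right and across in front of the tile; 1.571 = shut, at its stop, lying along the stand's -y. Negative = swung out to the left. Light friction (0.05 N m), stays where it is left.
- keeper_knob (a point): Middle of the red upright knob at the end of the keeper arm, 16 mm diameter; 75 mm from the post's axis; the knob stands from 78 to 102 mm above the bench, its middle at 92 mm. The arm below it is 8 mm thick.
- switch_arm (a joint): Limit switch arm angle (rad): 0 = upright at rest, growing = roller pushed along the stand's +x (away from the robot). It clicks at 0.45 rad (roller moved 17 mm); end stop 0.9 rad. A spring (about 4 N at the roller at the click) brings it back to 0.
- roller (a point): Centre of the yellow roller on top of the switch arm, 18 mm diameter, 10 mm long along the stand's y; 38 mm above the arm's hinge, 88 mm above the bench at rest.
- flask: Bystander: small conical flask, 68 mm wide, 113 mm tall, origin at its foot.
- petri: Bystander: small round dish, 61 mm wide, 15 mm tall, origin at its foot.
- pp_beaker: Bystander: clear plastic beaker, 107 mm wide, 136 mm tall, origin at its foot.

How it is judged (in metres and radians):
On the way, in this order (a step that is already met when the one before it is completed fails the run):
1. the dropper bottle stands upright in the orange tray, let go (horizontal distance between dropper_mid and tray below 0.06 m and z of dropper_mid in the frame of tray below 0.056 m and angle between dropper_mid's own z axis and vertical below 0.2 rad and contact force between the fingers and dropper below 0.1 N), for 0.2 s.
2. the tile stands on its leading edge against the fence (angle between tile_mid's own z axis and vertical between 1.52 and 1.86 rad and x of tile_lead in the frame of station above 0.087 m and z of tile_lead in the frame of station below 0.035 m), for 0.2 s.
3. the keeper arm is shut in front of the tile (value of joint keeper above 1.4 rad), for 0.2 s.
4. the switch arm is pressed until it clicks (value of joint switch_arm above 0.45 rad).
At the end, for the whole second after the job is handed in: Dropper bottle upright (11 deg) on the tray floor; tile on its leading edge on the channel floor, that edge within 19 mm of the fence foot, leaning back -3 to 16 deg from plumb (8 is flat on the fence); keeper beyond 1.4 rad; switch arm back below 0.1 rad (all of step 2 and horizontal distance between dropper_mid and tray below 0.06 m and z of dropper_mid in the frame of tray below 0.056 m and angle between dropper_mid's own z axis and vertical below 0.2 rad and value of joint keeper above 1.4 rad and value of joint switch_arm below 0.1 rad); the robot touches nothing.
It fails at once if the dropper bottle is knocked over (angle between dropper_mid's own z axis and vertical above 0.7 rad).
It fails at once if a bystander is moved more than 30 mm (distance of any of flask, petri, pp_beaker from where it was at the start of the episode above 0.03 m).
It also fails if it takes over 72 s, if anything falls off the work surface, if the arm or the gripper's body presses on something with over 40 N, if the wrist force passes 120 N, or if a joint passes its speed limit or range.

### The arm

A 6-joint arm with a two-finger parallel gripper is mounted at the origin on a cart in front of the work surface, level with it; the furniture and walls round the work are solid. World frame = base frame: x ahead of the robot, y to its left, z up, the work surface at z = 0. Lengths are in mm, angles in rad, forces in N, time in s.
With the tool pointing down it reaches from about 400 to 925 mm from the base axis. Payload 12.5 kg.
Tool frame: the origin (TCP) lies midway between the tips of the shut fingers; the grasp point (between the pads) lies 19 mm behind it; z points along the fingers, y is the direction in which the jaws open and shut (so a half turn about z gives the same grasp; the last joint's range is limited). The gripper opens to 95 mm and grips with 3 to 60 N. Pads are 20 mm wide; open, the fingers measure 119 mm over their backs; the gripper's body (75 mm by 180 mm) begins 59 mm behind the grasp point.
Start: joints at [-1.252, 0.491, 1.559, -0, 1.092, -0.106], TCP at [257.612, -569.461, 185.961] pointing down, gripper open.
Joint ranges: [-3.1, 3.1], [-0.84, 2.19], [0.05, 2.79], [-1.13, 4.28], [0.06, 2.93], [-2.69, 2.69]. Speed limits (rad/s): [2.22, 2.22, 2.79, 3.14, 3.14, 3.14].

### API

Orientations are given as [roll, pitch, yaw] about the fixed x, y, z axes, in that order (R = Rz(yaw) Ry(pitch) Rx(roll)).
In Python, from cell import * gives the robot as it stands. The module is installed in compiled form; this text tells all that it offers.
- The arm moves only by the tool carry_out, never from a script. Its argument "moves" is a list of rows, each an object of numbers: "dx", "dy", "dz": the shift along the tool's x, y, z in m; "twist": the turn about the tool's z in degrees. A call has 1 to 5 rows; each row is the pose to reach, as a shift and turn from the pose commanded when the call began, along the tool's axes at that moment; what a row does not reach only later rows make up. A row lasts 1/10 s, in which the tool goes at most 50 mm and 8.59 degrees, less where a joint would pass 70% of its speed; a pose out of reach is approached as far as the arm can. A call with a gripper value outside its range is refused whole. "grip" is the finger opening in m, from 0 to 0.0951, set as the call begins (left out, the last holds). The fingers move at their own pace and stop on an object; the grip force is fixed at half the most. Time passes only in rows, so rows that repeat a pose let the fingers close. It gives the time, the measured TCP pose, the force and the opening at its end, in the units of the state.
- state(): the state, without advancing time (a new reading comes with each control period).
- read_camera(name): name is "side" or "top" or "wrist"; returns (picture, depth): 480x640x3 uint8, red, green, blue; 480x640 float32, mm along the optical axis (not along the pixel's ray), 0 where there is no reading.
- camera_info(name): a dict with "mtx" (3x3 intrinsics, pixels), "R" (3x3) and "t" (3): a world point X has camera coordinates R X + t. Camera axes: x right, y down, z forward; pixel columns grow to the right and rows downward; lengths in mm; the calibration is good to about 2 mm. A picture is of the moment at which its call begins: read the wrist's pose just before it. camera_info takes no time and is no camera call; for the wrist camera it gives the pose at the moment of the call.
- job_done(): hands the job in, once; it reports no verdict.
The state is a dict: "t": time; "joints": joint angles; "qvel": joint speeds; "tau": joint torques, N m; "eef_pos": TCP position; "tcp_rot": TCP orientation; "ft_force": force on the tool from outside, world axes, zero at the start; "moment": the same for the moment, N m; "opening": opening from 0.0 (shut) to 1.0 (fully open).
Only numpy, scipy, OpenCV 4.12 (cv2) and the standard library are available. Lean on these libraries where they do the work, as an engineer would, in place of code of your own. Each camera call takes 0.05 s, during which the arm holds its last target. There are 200 camera calls.

## Working session

There is one attempt and no reset: what is moved stays moved. The work goes in short steps, Python scripts to look and compute and a tool call to move; the robot and the scene stay as the last step left them, time stands still between calls to the robot, and variables do not carry over. Pictures are saved under pics/ and viewed, about 8 in all and at most 12, crops included, and the job is handed in when it is done.

Besides the shell and the picture viewer there is one more tool, called after ">>>" as name([rows], argument=value, ...), one row to a line, values as JSON. carry_out: Moves the arm, as the interface text tells. Its arguments: {"type":"object","properties":{"moves":{"type":"array","items":{"type":"object","properties":{"dx":{"type":"number"},"dy":{"type":"number"},"dz":{"type":"number"},"twist":{"type":"number"}}}},"grip":{"type":"number"}},"required":["moves"]}

```bash
mkdir -p pics; python3 - <<'E'
from cell import *
import cv2,numpy as np
print(state())
for n in("top","side"):
    p,d=read_camera(n); np.savez(f"pics/{n}0.npz",p=p,d=d); cv2.imwrite(f"pics/{n}0.png",p[:,:,::-1])
    c=camera_info(n); print(n,c)
E
```

```text
{'t': 0.0, 'joints': array([-1.25159168e+00,  4.91577863e-01,  1.55949274e+00,  5.52800639e-06,
        1.09170716e+00, -1.05588470e-01]), 'qvel': array([ 4.87883793e-05, -7.14426764e-04,  3.64996632e-04, -1.02811326e-03,
       -1.27959732e-04,  6.92464047e-04]), 'tau': array([-8.84564452e-04, -6.12637854e+01, -2.58182126e+01,  6.92441105e-02,
        4.80860390e-02, -8.51764389e-05]), 'eef_pos': array([ 257.51636307, -569.15230208,  185.33549598]), 'tcp_rot': array([-3.14041465e+00, -1.29777451e-04,  4.24790491e-01]), 'ft_force': array([-0.71081939,  0.40313336, -0.99019128]), 'moment': array([ 0.0114071 , -0.01005267,  0.00643988]), 'opening': 0.9999317585244477}
top {'mtx': array([[605.51202903,   0.        , 329.65234632],
       [  0.        , 605.51202903, 238.30738899],
       [  0.        ,   0.        ,   1.        ]]), 'R': array([[-0.08287444, -0.99654081, -0.00618349],
       [-0.97368366,  0.08229231, -0.21252788],
       [ 0.21230156, -0.01159237, -0.97713544]]), 't': array([ 100.8250305 ,  553.10371438, 1334.8382625 ])}
side {'mtx': array([[522.86356775,   0.        , 317.94558238],
       [  0.        , 522.86356775, 247.2531946 ],
       [  0.        ,   0.        ,   1.        ]]), 'R': array([[-9.81319805e-01, -1.92383363e-01, -2.85071763e-04],
       [-1.30324938e-01,  6.65857259e-01, -7.34608413e-01],
       [ 1.41516254e-01, -7.20848633e-01, -6.78491266e-01]]), 't': array([ 554.69485217,   98.25959963, 1339.30706621])}
```

View pics/top0.png

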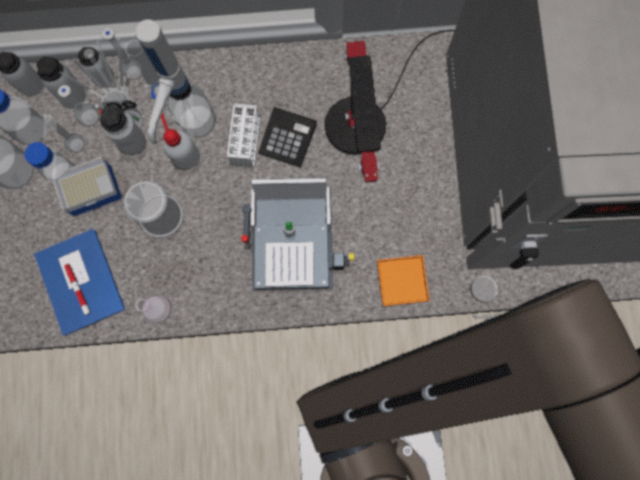

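View pics/side0.png

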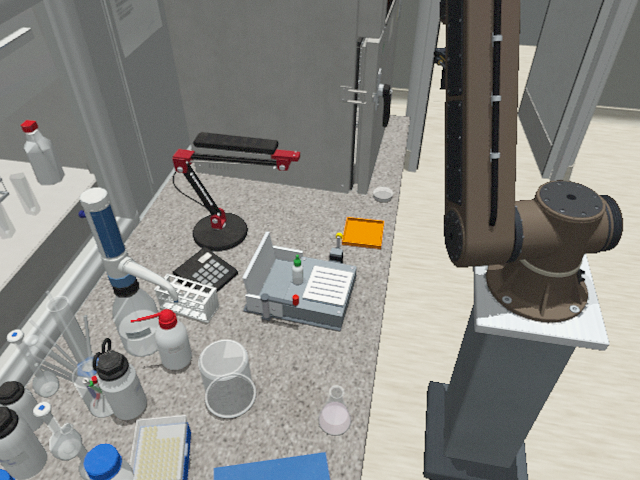

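The top view shows the stand at (291,235) with its fence at the top of the picture. The tile is at (289,264), the green cap at (289,226) and the knob at (245,239). The roller is at (351,257), the tray at (403,281) and the petri dish at (484,289). The side view agrees.

```bash
cat > h.py <<'E'
import numpy as np,cv2
def ray(c,uv,z):
    R,t,K=c["R"],c["t"],c["mtx"]; o=-R.T@t
    d=R.T@np.linalg.solve(K,[uv[0],uv[1],1.]); return o+d*(z-o[2])/d[2]
def pts(c,d,m):
    v,u=np.nonzero(m&(d>0)); K=c["mtx"]; z=d[v,u]
    P=np.c_[(u-K[0,2])/K[0,0]*z,(v-K[1,2])/K[1,1]*z,z]; return (P-c["t"])@c["R"]
def tri(cs,uvs):
    A=[];b=[]
    for c,uv in zip(cs,uvs):
        R,t=c["R"],c["t"];o=-R.T@t;d=R.T@np.linalg.solve(c["mtx"],[uv[0],uv[1],1.]);d/=np.linalg.norm(d)
        M=np.eye(3)-np.outer(d,d);A.append(M);b.append(M@o)
    return np.linalg.lstsq(np.vstack(A),np.hstack(b),rcond=None)[0]
def mask(p,col):
    h,s,v=cv2.split(cv2.cvtColor(p,cv2.COLOR_RGB2HSV)); h=h.astype(int)
    r={"red":((h<6)|(h>174))&(s>150)&(v>90),"green":(h>45)&(h<80)&(s>120)&(v>50),"yellow":(h>24)&(h<34)&(s>140)&(v>110),
       "orange":(h>8)&(h<22)&(s>180)&(v>120),"white":(s<25)&(v>200)}[col]
    return r
def blob(m,box):
    x0,y0,x1,y1=box; k=np.zeros_like(m);k[y0:y1,x0:x1]=1; m=m&k
    n,l,s,c=cv2.connectedComponentsWithStats(m.astype(np.uint8)); i=1+s[1:,4].argmax(); return l==i,c[i],s[i]
E
python3 - <<'E'
from cell import *; from h import *
T,S=camera_info("top"),camera_info("side")
t=np.load("pics/top0.npz");s=np.load("pics/side0.npz")
for n,bt,bs in(("red",(235,225,260,250),(285,290,305,310)),("green",(280,215,300,240),(285,250,310,270)),("yellow",(340,245,365,270),(330,228,350,245)),("orange",(370,245,440,315),(330,210,395,255))):
    a,ca,sa=blob(mask(t["p"],n),bt);b,cb,sb=blob(mask(s["p"],n),bs)
    print(n,ca,sa,cb,sb,tri([T,S],[ca,cb]).round(1))
    print("  depth med",np.median(pts(T,t["d"],a),0).round(1),np.median(pts(S,s["d"],b),0).round(1))
    if n=="orange":
        r=cv2.minAreaRect(np.argwhere(a)[:,::-1].astype(np.float32)); print(r,[ray(T,q,14).round(1) for q in cv2.boxPoints(r)])
m,c,_=blob(mask(t["p"],"white"),(255,235,325,290))
m2=cv2.morphologyEx(m.astype(np.uint8),cv2.MORPH_CLOSE,np.ones((7,7)))>0
r=cv2.minAreaRect(np.argwhere(m2)[:,::-1].astype(np.float32))
B=np.array([ray(T,q,55) for q in cv2.boxPoints(r)]); print("tile",r,B.round(1),B.mean(0)); print(np.median(pts(T,t["d"],m2),0))
# deck/fence from depth
P=pts(T,t["d"],np.pad(np.ones((130,100),bool),((170,180),(240,300))))
for lo,hi in((42,50),(17,25),(52,57),(100,113)):
    q=P[(P[:,2]>lo)&(P[:,2]<hi)]; rr=cv2.minAreaRect(q[:,:2].astype(np.float32)); print(lo,len(q),rr,cv2.boxPoints(rr).round(0).tolist())
cv2.imwrite("pics/z.png",np.hstack([cv2.resize(t["p"][160:310,225:425,::-1],(800,600))]))
E
```

```text
red [244.54545455 238.09090909] [242 235   6   7  33] [295.40350877 299.61403509] [293 295   6  11  57] [568.8 245.2  94.3]
  depth med [567.3 244.1 100.1] [568.4 248.1  99.1]
green [288.54166667 225.625     ] [287 223   5   6  24] [297.03636364 260.85454545] [294 255   7  11  55] [585.8 143.5 115.3]
  depth med [581.5 143.2 124.4] [586.5 147.7 118.1]
yellow [351.11764706 255.94117647] [350 253   4   6  17] [338.57142857 234.66666667] [336 233   6   5  21] [508.5  10.4  96.5]
  depth med [507.8  10.3  95.9] [509.1  11.2  96.9]
orange [402.58778234 280.27258727] [ 378  256   50   49 1948] [362.78963111 232.43968096] [ 342  217   42   32 1003] [ 456.5 -108.7   10.7]
  depth med [ 456.2 -109.4    3.7] [ 458.1 -113.     6.9]
((402.6992492675781, 280.22698974609375), (44.397743225097656, 44.894447326660156), 83.41805267333984) [array([505.9, -55.2,  14. ]), array([ 509.4, -161.4,   14. ]), array([ 404.7, -161.1,   14. ]), array([401.4, -56.6,  14. ])]
tile ((289.0, 263.5), (41.0, 46.0), 90.0) [[562.  201.6  55. ]
 [553.   95.7  55. ]
 [458.  103.   55. ]
 [466.8 207.4  55. ]] [509.94787892 151.92070395  55.        ]
[509.67108079 152.61922262  54.58206431]
42 2146 ((567.3768920898438, 139.40138244628906), (231.98379516601562, 196.02511596679688), 0.627194881439209) [[450.0, 236.0], [452.0, 40.0], [684.0, 43.0], [682.0, 239.0]]
17 1507 ((564.9087524414062, 133.95089721679688), (198.49180603027344, 221.03172302246094), 87.1839599609375) [[450.0, 40.0], [670.0, 29.0], [680.0, 228.0], [459.0, 239.0]]
52 1494 ((573.77978515625, 135.54458618164062), (199.32266235351562, 231.8312225341797), 87.14330291748047) [[453.0, 42.0], [685.0, 30.0], [695.0, 229.0], [463.0, 241.0]]
100 420 ((624.649169921875, 153.3521270751953), (187.42681884765625, 144.0235595703125), 85.06034088134766) [[545.0, 66.0], [688.0, 54.0], [704.0, 241.0], [561.0, 253.0]]
```

View pics/z.png

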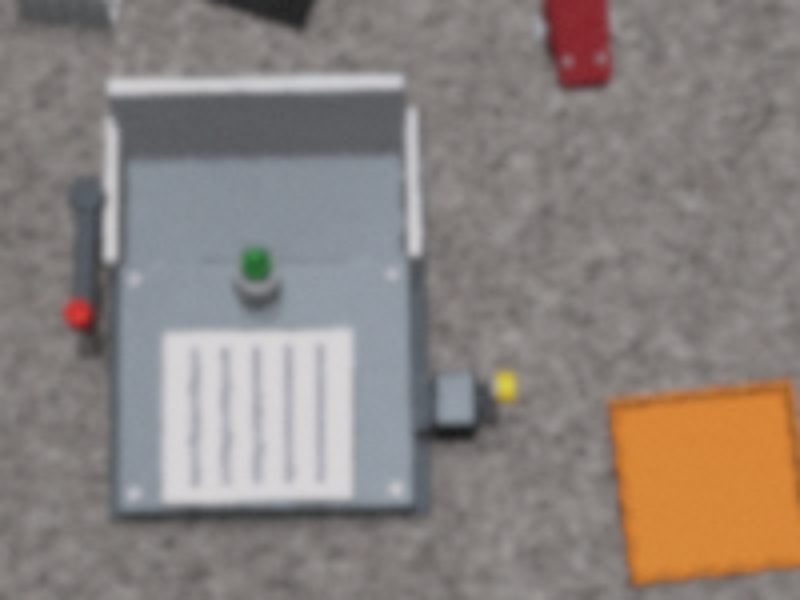

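```bash
python3 - <<'E'
from cell import *; from h import *
T=camera_info("top"); t=np.load("pics/top0.npz")
f=lambda x,y,z: ray(T,(225+x/4,160+y/4),z)
def y(a,b): d=a-b; print(a.round(0),b.round(0),np.linalg.norm(d[:2]).round(0),"yaw",np.degrees(np.arctan2(-d[0],d[1])).round(2))
y(f(108,86,111),f(404,78,111)); y(f(113,513,46),f(427,511,46)); y(f(133,493,46),f(397,489,46)); y(f(133,278,46),f(392,273,46)); y(f(162,331,55),f(353,328,55)); y(f(163,502,55),f(354,499,55))
# fence top pixels: subpixel line fit, white band
m=(t["p"].min(2)>150); m[:170]=0;m[190:]=0;m[:,:256]=0;m[:,322:]=0
v,u=np.nonzero(m); 
cols=np.arange(258,322); cy=[v[u==c].mean() for c in cols]; k=np.polyfit(cols,cy,1); print("fence line",k)
y(ray(T,(258,np.polyval(k,258)),111),ray(T,(321,np.polyval(k,321)),111))
E
```

```text
[694. 219. 111.] [685.  52. 111.] 168.0 yaw -3.25
[461. 238.  46.] [447.  59.  46.] 180.0 yaw -4.43
[471. 226.  46.] [461.  75.  46.] 151.0 yaw -3.93
[598. 219.  46.] [588.  68.  46.] 151.0 yaw -3.7
[563. 203.  55.] [555.  93.  55.] 110.0 yaw -3.91
[463. 208.  55.] [456. 100.  55.] 109.0 yaw -3.9
fence line [-1.77312271e-02  1.85328503e+02]
[695. 206. 111.] [686.  63. 111.] 143.0 yaw -3.81
```

>>> carry_out([
  {"dz":-0.05},
  {"dz":-0.1},
  {"dz":-0.14,"dx":0.02,"dy":-0.02},
  {"dz":-0.14,"dx":0.05,"dy":-0.05},
  {"dz":-0.14,"dx":0.08,"dy":-0.08},
], grip=0.06)

```text
schema error: expected keys dx, dy, dz, twist
```

```bash
cat >> h.py <<'E'
EX=np.array([.99774,-.0671]);EY=np.array([.0671,.99774]);O=np.array([566.4,144.6])
def loc(p): q=np.asarray(p)[:2]-O; return np.array([q@EX,q@EY])
def wld(x,y): return O+x*EX+y*EY
def go(x,y,z,yaw=-0.0672,s=None,frm=None):
    "tool deltas (m,deg) from current/frm pose to world x,y,z,yaw"
    p,w=(s["eef_pos"],s["tcp_rot"][2]) if frm is None else frm
    d=np.array([x,y,z])-p; c,n=np.cos(w),np.sin(w)
    print("go",np.round([d[0]*c+d[1]*n,d[0]*n-d[1]*c,-d[2]],1),"twist",np.degrees(w-yaw).round(1))
E
python3 - <<'E'
from cell import *; from h import *
T=camera_info("top"); t=np.load("pics/top0.npz")
P=pts(T,t["d"],np.pad(np.ones((280,180),bool),((0,200),(460,0))))
q=P[P[:,2]>60]; q=q[q[:,1]>-500]
for lo in range(-500,-100,50):
    r=q[(q[:,1]>=lo)&(q[:,1]<lo+50)]
    if len(r): print(lo,r[:,0].min(),np.percentile(r[:,0],1),r[:,2].max())
s=state(); a=np.array([s["eef_pos"][0],s["eef_pos"][1],0])
go(300,-400,260,0.1,s); go(350,-290,260,0.1,s)
go(400,-150,260,-.0672,frm=(np.array([350,-290,260]),-.0672)); go(560,60,260,-.0672,frm=(np.array([350,-290,260]),-.0672))
E
```

```text
-500 455.1540831559907 455.52312078208183 448.29491451272133
-450 451.2839725356376 451.8505634575025 645.8510034618763
-400 451.8224351797711 453.7720506345936 646.4164229558662
-350 424.70485173154134 452.858597294504 646.5931107898301
-300 423.2429041755379 448.88356145105826 647.225679997126
-250 339.5466414783884 339.8034059550351 744.6958383489672
go [ 108.4 -136.7  -74.6] twist 18.6
go [ 199.3 -216.3  -74.6] twist 18.6
go [  40.5 -143.     0. ] twist 0.0
go [ 186.  -363.3    0. ] twist 0.0
```

>>> carry_out([
  {"dx":0.0,"dy":0.0,"dz":-0.045,"twist":7},
  {"dx":0.02,"dy":-0.03,"dz":-0.075,"twist":14},
  {"dx":0.05,"dy":-0.065,"dz":-0.075,"twist":21},
  {"dx":0.08,"dy":-0.1,"dz":-0.075,"twist":28.2},
  {"dx":0.108,"dy":-0.137,"dz":-0.075,"twist":28.2},
], grip=0.06)

```text
t: 0.6
eef_pos: [299.7, -398.4, 260.8]
tcp_rot: [-3.142, -0.0, -0.072]
ft_force: [-0.5, 1.1, -0.2]
opening: 0.654
```

```bash
python3 - <<'E'
from cell import *; from h import *
s=state();print(s["eef_pos"],s["tcp_rot"],s["joints"],camera_info("wrist")["R"],-camera_info("wrist")["R"].T@camera_info("wrist")["t"])
go(350,-260,260,s=s);go(400,-120,260,s=s);go(530,140,260,s=s)
E
```

```text
[ 299.68797942 -398.3742648   260.78597719] [-3.14152643e+00 -1.00111840e-04 -7.21975896e-02] [-1.05849354e+00  2.33863941e-01  1.75478283e+00  1.31334949e-04
  1.15294588e+00  5.84447079e-01] [[-7.23828314e-02 -9.97376841e-01 -4.02671510e-04]
 [-9.67874818e-01  7.01442944e-02  2.41450025e-01]
 [-2.40788418e-01  1.78665720e-02 -9.70413172e-01]] [ 367.06686047 -403.34032263  459.67087959]
go [  40.2 -141.6    0.8] twist -0.3
go [  80.  -284.9    0.8] twist -0.3
go [ 190.9 -553.6    0.8] twist -0.3
```

>>> carry_out([
  {"dx":0.012,"dy":-0.045,"dz":0.0,"twist":0},
  {"dx":0.025,"dy":-0.092,"dz":0.0,"twist":0},
  {"dx":0.04,"dy":-0.14,"dz":0.0,"twist":0},
  {"dx":0.055,"dy":-0.187,"dz":0.0,"twist":0},
  {"dx":0.07,"dy":-0.235,"dz":0.0,"twist":0},
])

```text
t: 1.1
eef_pos: [385.3, -168.7, 261.0]
tcp_rot: [3.141, -0.0, -0.068]
ft_force: [0.6, -0.5, -0.1]
opening: 0.631
```

>>> carry_out([
  {"dx":0.02,"dy":-0.045,"dz":0.0,"twist":0},
  {"dx":0.04,"dy":-0.09,"dz":0.0,"twist":0},
  {"dx":0.06,"dy":-0.135,"dz":0.0,"twist":0},
  {"dx":0.08,"dy":-0.18,"dz":0.0,"twist":0},
  {"dx":0.1,"dy":-0.225,"dz":0.0,"twist":0},
])

```text
t: 1.6
eef_pos: [500.5, 49.3, 260.9]
tcp_rot: [3.141, 0.0, -0.067]
ft_force: [0.9, -0.6, 0.2]
opening: 0.634
```

>>> carry_out([
  {"dx":0.02,"dy":-0.045,"dz":0.0,"twist":0},
  {"dx":0.02,"dy":-0.09,"dz":0.0,"twist":0},
  {"dx":0.02,"dy":-0.09,"dz":0.0,"twist":0},
])

```text
t: 1.9
eef_pos: [526.0, 139.9, 260.1]
tcp_rot: [-3.141, 0.001, -0.063]
ft_force: [-0.1, -0.8, -0.1]
opening: 0.633
```

```bash
python3 - <<'E'
from cell import *; from h import *
s=state();W=camera_info("wrist");p,d=read_camera("wrist"); np.savez("pics/w1.npz",p=p,d=d,R=W["R"],t=W["t"],mtx=W["mtx"]); cv2.imwrite("pics/w1.png",p[:,:,::-1])
print(s["eef_pos"],s["tcp_rot"])
E
```

```text
[525.96348606 139.85907119 260.09842174] [-3.14109703e+00  1.21661974e-03 -6.29483099e-02]
```

View pics/w1.png

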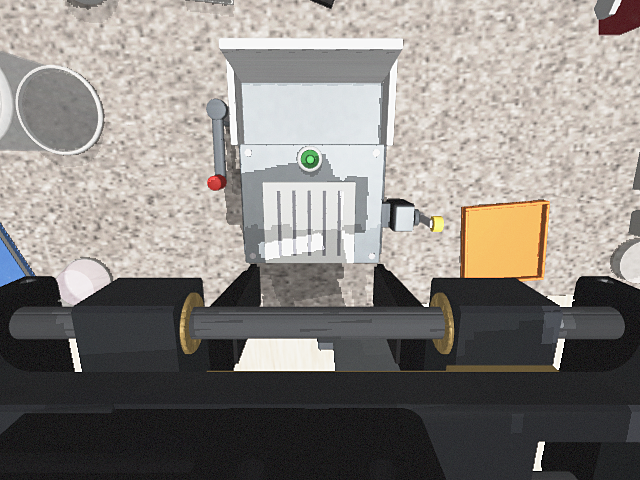

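The wrist view shows the cap at (310,159), the knob at (215,183) and the post at (216,109). The roller is at (437,224), the tile spans columns 263–356, the deck/channel edge is at row 145, and the tray is around (505,240).

```bash
python3 - <<'E'
from h import *
w=np.load("pics/w1.npz");p=w["p"]
for n,b,z in(("red",(195,165,235,200),102),("green",(295,140,330,175),132),("yellow",(420,205,455,240),95)):
    m,c,s=blob(mask(p,n),b); q=ray(w,c,z); print(n,c.round(1),s,q.round(1),loc(q).round(1),"depth",np.median(pts(w,w["d"],m),0).round(1))
for n,uv,z in(("post",(216,109),86),("bolt",(249,153),46),("bolt",(376,153),46),("bolt",(253,256),46),("bolt",(371,256),46),("deckfarL",(243,145),46),("deckfarR",(382,145),46),("tileFL",(263,182),55),("tileFR",(356,182),55),("fenceTL",(220,39),111),("fenceTR",(402,39),111),("nearL",(245,263),46),("nearR",(380,263),46)):
    q=ray(w,uv,z); print(n,q.round(1),loc(q).round(1))
E
```

```text
red [216.2 182. ] [207 175  19  15 219] [571. 241. 102.] [-1.8 96.5] depth [570.9 241.2 101.6]
green [309.1 158.1] [301 150  17  18 197] [589.4 142.7 132. ] [23.1 -0.3] depth [589.6 143.1 117.1]
yellow [437.7 217.8] [434 217   9   4  16] [517.4   9.1  95. ] [ -39.8 -138.5] depth [516.9   7.8  92.9]
post [643.9 236.   86. ] [71.2 96.4]
bolt [598.5 214.6  46. ] [27.4 72. ]
bolt [589.1  66.   46. ] [ 28.  -76.9]
bolt [472.7 223.6  46. ] [-98.8  72.5]
bolt [463.3  75.   46. ] [-98.2 -76.4]
deckfarL [608.  220.6  46. ] [36.4 78.6]
deckfarR [597.8  58.8  46. ] [ 37.  -83.5]
tileFL [564.6 200.2  55. ] [-5.5 55.4]
tileFR [557.8  91.6  55. ] [ -5.1 -53.5]
fenceTL [700.3 217.4 111. ] [128.7  81.7]
fenceTR [689.7  51.1 111. ] [129.3 -85.1]
nearL [464.1 234.7  46. ] [-108.1   83.1]
nearR [453.3  63.8  46. ] [-107.4  -88.2]
```

```bash
sed -i 's/O=np.array(.*/O=np.array([567.4,142.3])/' h.py; python3 - <<'E'
from cell import *; from h import *
s=state();print(s["eef_pos"],s["tcp_rot"]);go(588,143,66,s=s)
E
```

```text
[525.75901351 137.74334105 260.21819634] [ 3.14134539e+00  1.16246807e-03 -6.36384483e-02]
go [ 61.8  -9.2 194.2] twist 0.2
```

>>> carry_out([
  {"dx":0.04,"dy":-0.006,"dz":0.02,"twist":0},
  {"dx":0.062,"dy":-0.009,"dz":0.055,"twist":0},
  {"dx":0.062,"dy":-0.009,"dz":0.085,"twist":0},
  {"dx":0.062,"dy":-0.009,"dz":0.1,"twist":0},
  {"dx":0.062,"dy":-0.009,"dz":0.1,"twist":0},
])

```text
t: 2.45
eef_pos: [587.4, 139.0, 158.6]
tcp_rot: [3.141, 0.004, -0.069]
ft_force: [0.7, 0.5, 0.4]
opening: 0.631
```

```bash
python3 - <<'E'
from cell import *; from h import *
s=state();print(s["eef_pos"],s["tcp_rot"]);go(588,143,66,s=s)
p,d=read_camera("wrist");cv2.imwrite("pics/w2.png",p[:,:,::-1])
E
```

```text
[587.42482921 138.98401857 158.62036559] [ 3.14052749  0.00439878 -0.06860232]
go [ 0.3 -4.  92.6] twist -0.1
```

View pics/w2.png

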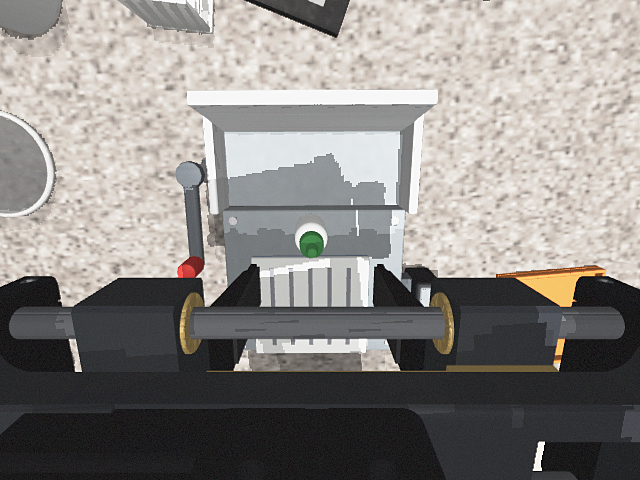

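The cap at (312,243) is centred between the fingers. I'll descend with a 4 mm shift to the left.

>>> carry_out([
  {"dx":0.0,"dy":-0.004,"dz":0.025,"twist":0},
  {"dx":0.0,"dy":-0.004,"dz":0.05,"twist":0},
  {"dx":0.0,"dy":-0.004,"dz":0.075,"twist":0},
  {"dx":0.0,"dy":-0.004,"dz":0.092,"twist":0},
  {"dx":0.0,"dy":-0.004,"dz":0.092,"twist":0},
])

```text
t: 3.0
eef_pos: [588.4, 143.7, 68.4]
tcp_rot: [3.141, 0.002, -0.068]
ft_force: [0.1, 0.1, -0.2]
opening: 0.631
```

>>> carry_out([
  {"dx":0,"dy":0,"dz":0,"twist":0},
  {"dx":0,"dy":0,"dz":0,"twist":0},
  {"dx":0,"dy":0,"dz":0,"twist":0},
  {"dx":0,"dy":0,"dz":0,"twist":0},
  {"dx":0,"dy":0,"dz":0,"twist":0},
], grip=0.0)

```text
t: 3.5
eef_pos: [588.9, 144.4, 69.4]
tcp_rot: [-3.142, -0.001, -0.067]
ft_force: [0.2, -0.4, 0.1]
opening: 0.271
```

>>> carry_out([
  {"dx":0,"dy":0,"dz":0,"twist":0},
  {"dx":0,"dy":0,"dz":0,"twist":0},
])

```text
t: 3.7
eef_pos: [588.9, 144.4, 69.0]
tcp_rot: [3.142, -0.0, -0.067]
ft_force: [0.1, 1.1, 2.0]
opening: 0.187
```

>>> carry_out([
  {"dx":0,"dy":0,"dz":0,"twist":0},
  {"dx":0,"dy":0,"dz":0,"twist":0},
])

```text
t: 3.9
eef_pos: [588.9, 144.4, 69.0]
tcp_rot: [3.142, -0.0, -0.067]
ft_force: [-0.1, 0.5, 2.9]
opening: 0.184
```

```bash
python3 - <<'E'
from cell import *; from h import *
print(state()["opening"])
p,d=read_camera("wrist");q,_=read_camera("side");cv2.imwrite("pics/w3.png",np.vstack([p[150:400,200:440,::-1],cv2.resize(q[200:330,235:395,::-1],(240,195))]))
E
```

```text
0.18373697525834468
```

View pics/w3.png

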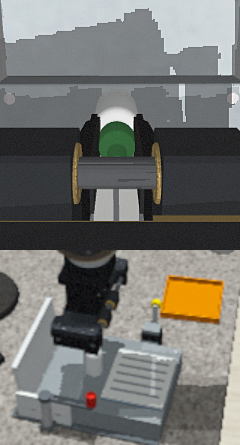

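The fingers stopped at 17.5 mm with a slight upward force, so they are probably on the shoulder rather than the 27 mm body. I'll reopen and grip about 11 mm lower, which still keeps the gripper body above the cap.

>>> carry_out([
  {"dx":0,"dy":0,"dz":0,"twist":0},
  {"dx":0,"dy":0,"dz":0,"twist":0},
  {"dx":0,"dy":0,"dz":0,"twist":0},
  {"dx":0,"dy":0.001,"dz":0.006,"twist":0},
  {"dx":0,"dy":0.001,"dz":0.012,"twist":0},
], grip=0.05)

```text
t: 4.5
eef_pos: [588.7, 143.2, 56.4]
tcp_rot: [3.141, -0.0, -0.067]
ft_force: [1.0, 0.4, 0.2]
opening: 0.513
```

>>> carry_out([
  {"dx":0,"dy":0,"dz":0,"twist":0},
  {"dx":0,"dy":0,"dz":0,"twist":0},
  {"dx":0,"dy":0,"dz":0,"twist":0},
  {"dx":0,"dy":0,"dz":0,"twist":0},
  {"dx":0,"dy":0,"dz":0,"twist":0},
], grip=0.0)

```text
t: 5.0
eef_pos: [588.8, 143.4, 57.0]
tcp_rot: [3.142, -0.0, -0.067]
ft_force: [-0.5, -0.1, -1.3]
opening: 0.259
```

>>> carry_out([
  {"dx":0,"dy":0,"dz":0,"twist":0},
  {"dx":0,"dy":0,"dz":0,"twist":0},
])

```text
t: 5.2
eef_pos: [588.8, 143.4, 57.0]
tcp_rot: [3.142, -0.0, -0.067]
ft_force: [0.2, 0.7, 0.2]
opening: 0.26
```

>>> carry_out([
  {"dx":0,"dy":0,"dz":-0.02,"twist":0},
  {"dx":0,"dy":0,"dz":-0.045,"twist":0},
  {"dx":0,"dy":0,"dz":-0.075,"twist":0},
  {"dx":0,"dy":0,"dz":-0.1,"twist":0},
  {"dx":0,"dy":0,"dz":-0.1,"twist":0},
])

```text
t: 5.7
eef_pos: [590.1, 143.6, 160.2]
tcp_rot: [-3.141, -0.005, -0.067]
ft_force: [0.1, -0.4, -1.0]
opening: 0.257
```

```bash
python3 - <<'E'
from cell import *; from h import *
s=state();print(s["eef_pos"],s["tcp_rot"],s["opening"]);go(454,-98,157,s=s)
E
```

```text
[590.11846147 143.59791642 160.24473955] [-3.14057491 -0.00549944 -0.06729839] 0.2569267456352217
go [-119.6  250.2    3.2] twist -0.0
```

>>> carry_out([
  {"dx":-0.015,"dy":0.03,"dz":0,"twist":0},
  {"dx":-0.035,"dy":0.07,"dz":0,"twist":0},
  {"dx":-0.055,"dy":0.11,"dz":0,"twist":0},
  {"dx":-0.075,"dy":0.15,"dz":0,"twist":0},
  {"dx":-0.09,"dy":0.19,"dz":0,"twist":0},
])

```text
t: 6.2
eef_pos: [484.3, -41.2, 156.2]
tcp_rot: [-3.142, 0.001, -0.067]
ft_force: [0.8, -0.0, 0.1]
opening: 0.261
```

>>> carry_out([
  {"dx":-0.02,"dy":0.03,"dz":0,"twist":0},
  {"dx":-0.03,"dy":0.06,"dz":0,"twist":0},
  {"dx":-0.03,"dy":0.06,"dz":0.02,"twist":0},
  {"dx":-0.03,"dy":0.06,"dz":0.05,"twist":0},
  {"dx":-0.03,"dy":0.06,"dz":0.07,"twist":0},
])

```text
t: 6.7
eef_pos: [451.2, -98.1, 85.1]
tcp_rot: [-3.141, 0.001, -0.068]
ft_force: [-0.1, -0.4, -0.2]
opening: 0.261
```

>>> carry_out([
  {"dx":0,"dy":0,"dz":0.015,"twist":0},
  {"dx":0,"dy":0,"dz":0.025,"twist":0},
  {"dx":0,"dy":0,"dz":0.035,"twist":0},
  {"dx":0,"dy":0,"dz":0.05,"twist":0},
  {"dx":0,"dy":0,"dz":0.05,"twist":0},
])

```text
t: 7.2
eef_pos: [451.5, -97.7, 35.7]
tcp_rot: [-3.141, 0.002, -0.067]
ft_force: [-0.2, -0.7, -0.3]
opening: 0.259
```

```bash
python3 - <<'E'
from cell import *; from h import *
s=state();print(s["eef_pos"],s["tcp_rot"],s["opening"],s["ft_force"]);go(454,-98,16.5,s=s)
E
```

```text
[451.5126767  -97.74001429  35.69305955] [-3.14104492e+00  2.06111834e-03 -6.73468578e-02] 0.2585275085236718 [-0.19161015 -0.67377575 -0.33383941]
go [ 2.5  0.1 19.2] twist -0.0
```

Lower it gently, open to 55 mm, then rise straight up.

>>> carry_out([
  {"dx":0,"dy":0,"dz":0.007,"twist":0},
  {"dx":0,"dy":0,"dz":0.014,"twist":0},
  {"dx":0,"dy":0,"dz":0.019,"twist":0},
  {"dx":0,"dy":0,"dz":0.019,"twist":0},
  {"dx":0,"dy":0,"dz":0.019,"twist":0},
])

```text
t: 7.7
eef_pos: [452.2, -98.0, 18.0]
tcp_rot: [3.142, -0.0, -0.067]
ft_force: [-0.3, -0.3, -1.3]
opening: 0.258
```

>>> carry_out([
  {"dx":0,"dy":0,"dz":0,"twist":0},
  {"dx":0,"dy":0,"dz":0,"twist":0},
  {"dx":0,"dy":0,"dz":0,"twist":0},
  {"dx":0,"dy":0,"dz":0,"twist":0},
  {"dx":0,"dy":0,"dz":-0.005,"twist":0},
], grip=0.055)

```text
t: 8.2
eef_pos: [451.9, -97.9, 22.8]
tcp_rot: [-3.141, 0.001, -0.067]
ft_force: [0.5, -0.5, -0.2]
opening: 0.569
```

>>> carry_out([
  {"dx":0,"dy":0,"dz":-0.02,"twist":0},
  {"dx":0,"dy":0,"dz":-0.05,"twist":0},
  {"dx":0,"dy":0,"dz":-0.085,"twist":0},
  {"dx":0,"dy":0,"dz":-0.115,"twist":0},
  {"dx":0,"dy":0,"dz":-0.13,"twist":0},
])

```text
t: 8.7
eef_pos: [452.7, -98.2, 155.7]
tcp_rot: [3.141, -0.003, -0.067]
ft_force: [0.7, 0.1, 0.1]
opening: 0.583
```

```bash
python3 - <<'E'
from cell import *; from h import *
s=state();W=camera_info("wrist");p,d=read_camera("wrist");T=camera_info("top");q,e=read_camera("side");S=camera_info("side")
print(s["eef_pos"],s["tcp_rot"]);m=d*0+1>0
cv2.imwrite("pics/w4.png",np.hstack([p[:,:,::-1],np.pad(cv2.resize(q[190:350,310:410,::-1],(150,240)),((0,240),(0,0),(0,0)))]))
m,c,z=blob(mask(p,"green"),(0,0,640,480));print(c,z,ray(W,c,90),np.median(pts(W,d,m),0))
go(*wld(-150,0),150,s=s);go(*wld(-150,0),52,s=s)
E
```

```text
[452.71336086 -98.15621704 155.7266294 ] [ 3.14054215 -0.00322506 -0.06725831]
[316.76094276 234.13131313] [307 224  20  22 297] [458.07893327 -98.85019203  90.        ] [455.35414343 -98.77082161  74.96290942]
go [ -51.7 -247.6    5.7] twist -0.0
go [ -51.7 -247.6  103.7] twist -0.0
```

View pics/w4.png

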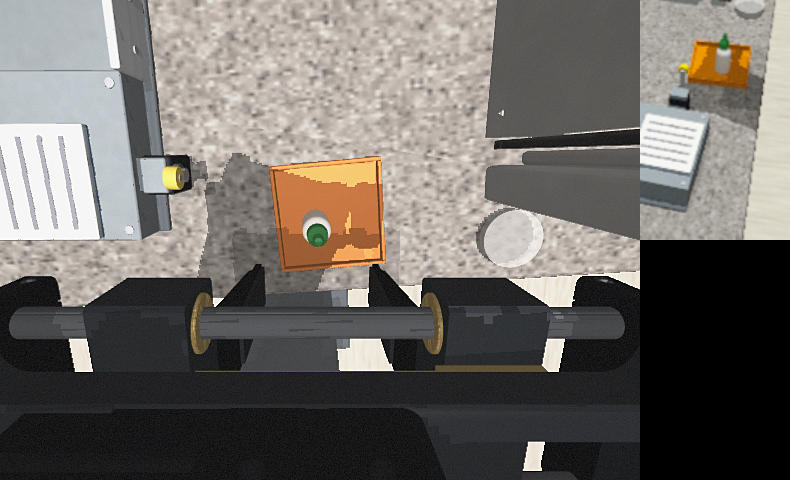

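The bottle stands upright in the tray at (317,230). Next is the tile.

>>> carry_out([
  {"dx":-0.01,"dy":-0.05,"dz":0,"twist":0},
  {"dx":-0.02,"dy":-0.1,"dz":0,"twist":0},
  {"dx":-0.03,"dy":-0.15,"dz":0,"twist":0},
  {"dx":-0.04,"dy":-0.2,"dz":0,"twist":0},
  {"dx":-0.047,"dy":-0.25,"dz":0,"twist":0},
], grip=0.06)

```text
t: 9.3
eef_pos: [421.2, 151.9, 152.1]
tcp_rot: [3.141, 0.001, -0.068]
ft_force: [2.4, -0.4, -0.0]
opening: 0.632
```

>>> carry_out([
  {"dx":0,"dy":0,"dz":0,"twist":0},
  {"dx":0,"dy":0,"dz":0.03,"twist":0},
  {"dx":0,"dy":0,"dz":0.065,"twist":0},
  {"dx":0,"dy":0,"dz":0.095,"twist":0},
  {"dx":0,"dy":0,"dz":0.095,"twist":0},
])

```text
t: 9.8
eef_pos: [420.3, 149.2, 54.7]
tcp_rot: [3.14, 0.007, -0.068]
ft_force: [-0.2, 0.1, 0.1]
opening: 0.631
```

```bash
python3 - <<'E'
from cell import *; from h import *
s=state();print(s["eef_pos"],s["tcp_rot"],loc(s["eef_pos"]),s["opening"])
E
```

```text
[420.29859265 149.20132711  54.73189061] [ 3.13964227  0.00672442 -0.06787661] [-147.23203721   -2.98477432] 0.6309760378890679
```

>>> carry_out([
  {"dx":0,"dy":-0.006,"dz":0.004,"twist":0},
  {"dx":0.01,"dy":-0.006,"dz":0.004,"twist":0},
  {"dx":0.025,"dy":-0.006,"dz":0.004,"twist":0},
  {"dx":0.035,"dy":-0.006,"dz":0.004,"twist":0},
  {"dx":0.045,"dy":-0.006,"dz":0.004,"twist":0},
])

```text
t: 10.3
eef_pos: [469.1, 153.1, 54.8]
tcp_rot: [-3.141, -0.002, -0.067]
ft_force: [-0.2, 0.3, -0.3]
opening: 0.631
```

>>> carry_out([
  {"dx":0.014,"dy":0,"dz":0,"twist":0},
  {"dx":0.028,"dy":0,"dz":0,"twist":0},
  {"dx":0.042,"dy":0,"dz":0,"twist":0},
  {"dx":0.056,"dy":0,"dz":0,"twist":0},
  {"dx":0.07,"dy":0,"dz":0,"twist":0},
])

```text
t: 10.8
eef_pos: [538.6, 148.3, 54.4]
tcp_rot: [-3.142, -0.001, -0.067]
ft_force: [-0.5, 0.7, -0.4]
opening: 0.628
```

```bash
python3 - <<'E'
from cell import *; from h import *
s=state();print(s["eef_pos"],s["tcp_rot"],loc(s["eef_pos"]),s["ft_force"])
E
```

```text
[538.62019045 148.26186531  54.41820418] [-3.14155896e+00 -6.50920929e-04 -6.74440246e-02] [-29.11480835   4.01726628] [-0.5333794   0.68077472 -0.40584924]
```

```bash
python3 - <<'E'
from cell import *; from h import *
S=camera_info("side");p,d=read_camera("side");cv2.imwrite("pics/s5.png",cv2.resize(p[210:340,220:400,::-1],(720,520),interpolation=cv2.INTER_CUBIC))
E
```

```text
(no output)
```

View pics/s5.png

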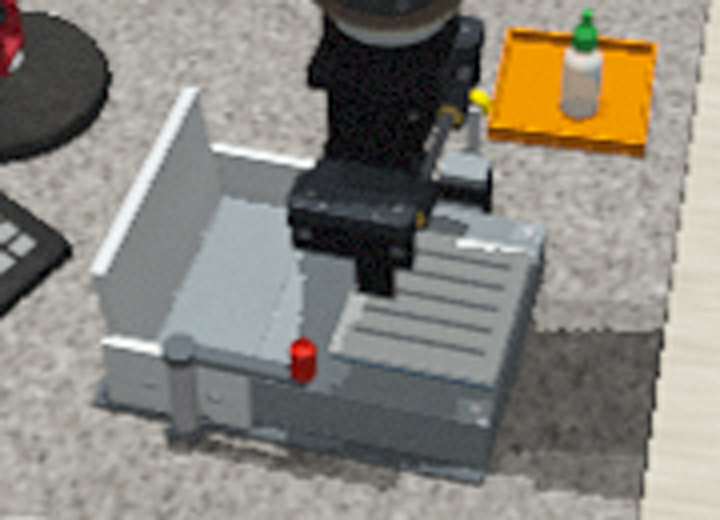

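The fingers rode just over the tile at z 54.4 and it hasn't moved. I'll go back behind it and start lower.

>>> carry_out([
  {"dx":0,"dy":0,"dz":-0.02,"twist":0},
  {"dx":-0.04,"dy":0,"dz":-0.02,"twist":0},
  {"dx":-0.08,"dy":0,"dz":-0.02,"twist":0},
  {"dx":-0.105,"dy":0,"dz":-0.02,"twist":0},
  {"dx":-0.105,"dy":0,"dz":-0.02,"twist":0},
])

```text
t: 11.35
eef_pos: [429.8, 155.5, 74.4]
tcp_rot: [3.141, 0.002, -0.066]
ft_force: [-0.7, -0.1, -0.6]
opening: 0.635
```

>>> carry_out([
  {"dx":0,"dy":0,"dz":0.014,"twist":0},
  {"dx":0,"dy":0,"dz":0.024,"twist":0},
  {"dx":0,"dy":0,"dz":0.024,"twist":0},
])

```text
t: 11.65
eef_pos: [432.8, 155.3, 49.0]
tcp_rot: [3.141, 0.002, -0.068]
ft_force: [-0.0, 0.4, 0.2]
opening: 0.632
```

```bash
python3 - <<'E'
from cell import *; from h import *
s=state();print(s["eef_pos"],s["tcp_rot"],loc(s["eef_pos"]),s["ft_force"])
E
```

```text
[432.81627881 155.31690401  48.96825873] [ 3.14106838e+00  1.53291723e-03 -6.75708737e-02] [-135.15299623    3.95691811] [-0.0438632  0.3924545  0.2190213]
```

>>> carry_out([
  {"dx":0.012,"dy":0,"dz":0,"twist":0},
  {"dx":0.024,"dy":0,"dz":0,"twist":0},
  {"dx":0.036,"dy":0,"dz":0,"twist":0},
  {"dx":0.048,"dy":0,"dz":0,"twist":0},
  {"dx":0.06,"dy":0,"dz":0,"twist":0},
])

```text
t: 12.15
eef_pos: [494.0, 151.3, 50.0]
tcp_rot: [-3.142, -0.0, -0.068]
ft_force: [0.2, -0.9, 0.3]
opening: 0.635
```

>>> carry_out([
  {"dx":0.01,"dy":0,"dz":0,"twist":0},
  {"dx":0.02,"dy":0,"dz":0,"twist":0},
  {"dx":0.03,"dy":0,"dz":0,"twist":0},
  {"dx":0.035,"dy":0,"dz":0,"twist":0},
])

```text
t: 12.55
eef_pos: [528.6, 149.0, 49.9]
tcp_rot: [3.142, -0.0, -0.068]
ft_force: [-0.6, -0.1, 0.2]
opening: 0.626
```

```bash
python3 - <<'E'
from cell import *; from h import *
s=state();print(s["eef_pos"],s["tcp_rot"],loc(s["eef_pos"]),s["ft_force"])
W=camera_info("wrist");p,d=read_camera("wrist");P=pts(W,d,np.ones_like(d)>0)
L=np.c_[(P[:,:2]-O)@np.c_[EX,EY],P[:,2]]
q=L[(L[:,2]>50)&(L[:,2]<58)&(abs(L[:,1])<75)&(L[:,0]>-40)&(L[:,0]<106)]
print(len(q),np.percentile(q,[1,50,99],0) if len(q) else 0)
for y in(-45,-20,20,45):
    r=q[abs(q[:,1]-y)<4]; print(y,len(r),r[:,0].max() if len(r) else 0)
E
```

```text
[528.58328264 149.00019502  49.86883349] [ 3.14157958e+00 -3.25701428e-04 -6.75597861e-02] [-39.17857466   4.08045084] [-0.59193828 -0.10843531  0.1970902 ]
10461 [[-39.57125914 -49.29418427  52.11256164]
 [-21.88264139   3.73747137  55.09437948]
 [ -6.09806389  57.58903834  56.60741232]]
-45 775 -5.684586520867885
-20 768 -5.7931745471979115
20 784 -6.014106596360754
45 716 -6.263727468312261
```

The tile still hasn't moved, so the open fingertips evidently sit higher than the shut-finger TCP. I'll push with the fingers shut, where the TCP is exact. The tile centre is at local y ≈ 4.

>>> carry_out([
  {"dx":0,"dy":0,"dz":-0.03,"twist":0},
  {"dx":-0.035,"dy":0,"dz":-0.03,"twist":0},
  {"dx":-0.07,"dy":0,"dz":-0.03,"twist":0},
  {"dx":-0.095,"dy":0,"dz":-0.03,"twist":0},
  {"dx":-0.095,"dy":0,"dz":-0.03,"twist":0},
], grip=0.0)

```text
t: 13.1
eef_pos: [429.6, 155.5, 80.1]
tcp_rot: [3.141, 0.002, -0.066]
ft_force: [-0.1, -0.2, -0.1]
opening: 0.265
```

>>> carry_out([
  {"dx":0,"dy":0,"dz":0,"twist":0},
  {"dx":0,"dy":0,"dz":0,"twist":0},
  {"dx":0,"dy":0,"dz":0.015,"twist":0},
  {"dx":0,"dy":0,"dz":0.03,"twist":0},
  {"dx":0,"dy":0,"dz":0.03,"twist":0},
])

```text
t: 13.6
eef_pos: [432.8, 155.2, 48.5]
tcp_rot: [3.141, 0.002, -0.068]
ft_force: [-0.5, -1.1, -0.4]
opening: 0.006
```

>>> carry_out([
  {"dx":0.012,"dy":0,"dz":0,"twist":0},
  {"dx":0.024,"dy":0,"dz":0,"twist":0},
  {"dx":0.034,"dy":0,"dz":0,"twist":0},
  {"dx":0.044,"dy":0,"dz":0,"twist":0},
  {"dx":0.054,"dy":0,"dz":0,"twist":0},
])

```text
t: 14.1
eef_pos: [487.8, 151.7, 50.1]
tcp_rot: [-3.142, -0.0, -0.068]
ft_force: [-0.2, -0.5, 0.1]
opening: 0.003
```

```bash
cat > chk.py <<'E'
from cell import *; from h import *
s=state();print(s["eef_pos"],s["tcp_rot"],loc(s["eef_pos"]),s["ft_force"],s["opening"])
W=camera_info("wrist");p,d=read_camera("wrist");P=pts(W,d,np.ones_like(d)>0)
L=np.c_[(P[:,:2]-O)@np.c_[EX,EY],P[:,2]]
q=L[(L[:,2]>50)&(L[:,2]<58)&(abs(L[:,1])<75)&(L[:,0]>-90)&(L[:,0]<106)]
if len(q):print(len(q),np.percentile(q,[1,50,99],0))
for y in(-45,-20,20,45):
    r=q[abs(q[:,1]-y)<4]; print(y,len(r),r[:,0].max() if len(r) else 0)
E
python3 chk.py
```

```text
[487.8038447  151.73418016  50.11381861] [-3.14156511e+00 -4.52072839e-04 -6.75529599e-02] [-80.04930147   4.0719569 ] [-0.19763469 -0.47133674  0.12867383] 0.003063610148007041
25486 [[-83.94450197 -49.48548049  53.56484929]
 [-42.2372493    3.71836281  55.12480815]
 [ -6.96328569  57.48245612  56.66081634]]
-45 1908 -5.884382385419626
-20 1885 -6.3976445133481645
20 1895 -6.37765571942047
45 1883 -6.36763504390235
```

>>> carry_out([
  {"dx":0,"dy":0,"dz":0.001,"twist":0},
  {"dx":0,"dy":0,"dz":0.002,"twist":0},
])

```text
t: 14.35
eef_pos: [486.3, 151.8, 47.8]
tcp_rot: [3.141, 0.0, -0.067]
ft_force: [0.6, 0.1, 0.3]
opening: 0.004
```

```bash
python3 - <<'E'
from cell import *; from h import *
print(state()["ft_force"],state()["eef_pos"])
p,d=read_camera("side");q,_=read_camera("top")
cv2.imwrite("pics/s6.png",np.hstack([cv2.resize(p[230:340,240:370,::-1],(520,440),interpolation=cv2.INTER_CUBIC),cv2.resize(q[220:300,240:290,::-1],(275,440))]))
E
```

```text
[0.61366493 0.07061291 0.30466306] [486.29872465 151.8025951   47.7634521 ]
```

View pics/s6.png

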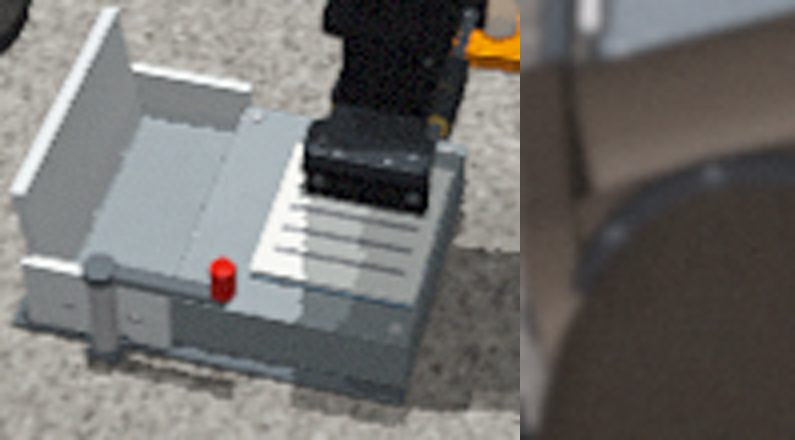

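>>> carry_out([
  {"dx":0,"dy":0,"dz":0.001,"twist":0},
  {"dx":0,"dy":0,"dz":0.002,"twist":0},
  {"dx":0,"dy":0,"dz":0.003,"twist":0},
])

```text
t: 14.75
eef_pos: [486.6, 151.9, 44.9]
tcp_rot: [3.142, 0.0, -0.067]
ft_force: [-0.9, 0.5, 0.3]
opening: 0.006
```

```bash
python3 - <<'E'
from cell import *; from h import *
s=state();print(s["ft_force"],s["eef_pos"],s["tau"].round(1))
W=camera_info("wrist");p,d=read_camera("wrist");np.savez("pics/w7.npz",p=p,d=d,R=W["R"],t=W["t"],mtx=W["mtx"])
cv2.imwrite("pics/w7.png",p[:,:,::-1])
P=pts(W,d,np.ones_like(d)>0).reshape(480,640,3) if (d>0).all() else None
if P is not None:
    for v in range(270,480,15): print(v,P[v,320].round(0))
E
```

```text
[-0.8645838   0.54723398  0.32117059] [486.58577767 151.8774015   44.85256471] [  0.  -53.9 -15.7   0.   -0.    0. ]
```

View pics/w7.png

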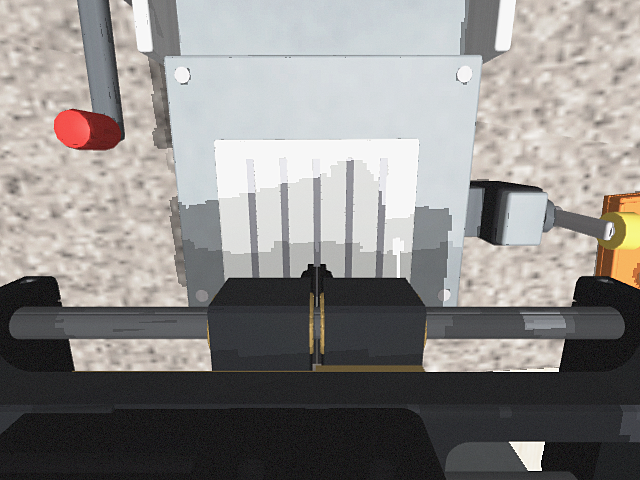

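The wrist view shows the fingertip's front end at (317,265) and the tile's front edge at row 140. I'll work out the tip's true height from the calibration.

```bash
python3 - <<'E'
from h import *
w=np.load("pics/w7.npz");R,t,K=w["R"],w["t"],w["mtx"]
e=np.array([486.6,151.9,44.9]);x=np.r_[EX,0]
for a in(-10,0,10):
  for z in(0,10,20):
    c=K@(R@(e+a*x+[0,0,z])+t);print(a,z,(c[:2]/c[2]).round(1))
d=w["d"];print(d[255:285:3,317]);
cw=lambda u,v:(R.T@(np.linalg.solve(K,[u,v,1.])*d[v,u]-t))
for v in range(255,280,2): q=cw(317,v);print(v,q.round(1),loc(q).round(1))
E
```

```text
-10 0 [316.4 282.4]
-10 10 [316.4 288.6]
-10 20 [316.4 295.4]
0 0 [316.4 267. ]
0 10 [316.4 272.5]
0 20 [316.4 278.6]
10 0 [316.4 251.3]
10 10 [316.4 256.2]
10 20 [316.4 261.5]
[195.55629 196.43228 197.80193 198.44606 177.14069 172.99757 169.69202
 164.0909  161.685   157.62996]
255 [497.7 150.8  56.3] [-70.2   3.8]
257 [496.5 150.9  56.3] [-71.3   3.8]
259 [495.2 151.   56. ] [-72.6   3.8]
261 [493.6 151.1  55. ] [-74.2   3.8]
263 [492.6 151.1  55.4] [-75.2   3.8]
265 [491.3 151.2  55.2] [-76.5   3.8]
267 [496.9 150.9  75.4] [-70.9   3.8]
269 [496.7 150.9  78. ] [-71.1   3.8]
271 [496.5 150.9  80.5] [-71.3   3.8]
273 [496.5 150.9  83.2] [-71.4   3.8]
275 [496.3 150.9  85.6] [-71.5   3.8]
277 [496.6 150.9  89.2] [-71.2   3.8]
279 [496.4 150.9  91.5] [-71.4   3.8]
```

The finger's front face ends at about z 74 while the reported TCP is at 45, so the real tips are about 20–30 mm above the reported TCP. I'll confirm by lowering onto the tile in small steps.

>>> carry_out([
  {"dx":0,"dy":0,"dz":0.002,"twist":0},
  {"dx":0,"dy":0,"dz":0.004,"twist":0},
  {"dx":0,"dy":0,"dz":0.006,"twist":0},
  {"dx":0,"dy":0,"dz":0.008,"twist":0},
  {"dx":0,"dy":0,"dz":0.01,"twist":0},
])

```text
t: 15.3
eef_pos: [486.7, 151.8, 34.7]
tcp_rot: [3.141, -0.0, -0.067]
ft_force: [-0.4, -0.5, -0.3]
opening: 0.006
```

```bash
cat > tip.py <<'E'
from cell import *; from h import *
s=state();e=s["eef_pos"];print(e,loc(e),s["ft_force"])
w=camera_info("wrist");R,t,K=w["R"],w["t"],w["mtx"];p,d=read_camera("wrist")
pr=None
for v in range(240,279):
    q=R.T@(np.linalg.solve(K,[317,v,1.])*d[v,317]-t)
    if pr is not None and abs(q[2]-pr[2])>4: print(v,pr.round(1),"->",q.round(1))
    pr=q
E
python3 tip.py
```

```text
[486.70304741 151.82571251  34.70370115] [-81.15375278   4.08941889] [-0.42002823 -0.47214947 -0.29637449]
267 [494.3 151.   55.6] -> [496.8 150.8  64.7]
```

>>> carry_out([
  {"dx":0,"dy":0,"dz":0.001,"twist":0},
  {"dx":0,"dy":0,"dz":0.002,"twist":0},
  {"dx":0,"dy":0,"dz":0.003,"twist":0},
  {"dx":0,"dy":0,"dz":0.004,"twist":0},
])

```text
t: 15.75
eef_pos: [486.7, 151.8, 30.9]
tcp_rot: [3.142, -0.0, -0.067]
ft_force: [-0.1, 0.6, 0.3]
opening: 0.007
```

```bash
python3 tip.py
```

```text
[486.73087784 151.84584831  30.85772724] [-81.12733637   4.1113766 ] [-0.13456472  0.59541288  0.25294421]
267 [495.6 150.9  55.6] -> [497.1 150.8  61.5]
```

>>> carry_out([
  {"dx":0,"dy":0,"dz":0.001,"twist":0},
  {"dx":0,"dy":0,"dz":0.002,"twist":0},
  {"dx":0,"dy":0,"dz":0.003,"twist":0},
])

```text
t: 16.1
eef_pos: [486.7, 151.8, 27.8]
tcp_rot: [3.142, -0.0, -0.067]
ft_force: [-1.2, -0.1, 0.5]
opening: 0.004
```

>>> carry_out([
  {"dx":0,"dy":0,"dz":0.001,"twist":0},
])

```text
t: 16.2
eef_pos: [486.7, 151.8, 26.8]
tcp_rot: [3.142, -0.0, -0.067]
ft_force: [-0.6, 1.1, 0.2]
opening: 0.003
```

>>> carry_out([
  {"dx":0,"dy":0,"dz":0.001,"twist":0},
])

```text
t: 16.3
eef_pos: [486.8, 151.8, 26.5]
tcp_rot: [3.142, -0.0, -0.067]
ft_force: [-5.7, -2.0, 25.1]
opening: 0.002
```

>>> carry_out([
  {"dx":0,"dy":0,"dz":0.001,"twist":0},
])

```text
t: 16.4
eef_pos: [486.8, 151.8, 26.4]
tcp_rot: [-3.142, -0.001, -0.067]
ft_force: [-9.7, -2.7, 39.6]
opening: 0.001
```

Contact came at a reported z of 26.6 with the tile top at 55, so real tip height = reported z + 28.4 mm. I'll apply that from here.

>>> carry_out([
  {"dx":0,"dy":0,"dz":-0.02,"twist":0},
  {"dx":-0.02,"dy":0,"dz":-0.025,"twist":0},
  {"dx":-0.05,"dy":0,"dz":-0.025,"twist":0},
  {"dx":-0.05,"dy":0,"dz":-0.015,"twist":0},
  {"dx":-0.05,"dy":0,"dz":0.003,"twist":0},
])

```text
t: 16.9
eef_pos: [437.6, 155.5, 22.3]
tcp_rot: [-3.141, -0.003, -0.067]
ft_force: [0.4, -0.4, -0.0]
opening: 0.006
```

```bash
python3 - <<'E'
from cell import *; from h import *
s=state();print(s["eef_pos"],loc(s["eef_pos"]),s["ft_force"])
E
```

```text
[437.5892742  155.50238648  22.34479385] [-130.4032337     4.46224938] [ 0.42690658 -0.39679703 -0.04699721]
```

>>> carry_out([
  {"dx":0.01,"dy":0,"dz":0,"twist":0},
  {"dx":0.02,"dy":0,"dz":0,"twist":0},
  {"dx":0.03,"dy":0,"dz":0,"twist":0},
  {"dx":0.04,"dy":0,"dz":0,"twist":0},
  {"dx":0.05,"dy":0,"dz":0,"twist":0},
])

```text
t: 17.4
eef_pos: [487.8, 151.7, 22.2]
tcp_rot: [-3.142, -0.0, -0.068]
ft_force: [-1.2, -0.7, 0.8]
opening: 0.004
```

```bash
python3 chk.py
```

```text
[487.84739702 151.72357748  22.20326104] [-3.14157427e+00 -4.53535332e-04 -6.75580026e-02] [-80.00513615   4.06430054] [-1.24401191 -0.72748964  0.83528083] 0.003758001664338309
49111 [[-66.94111752 -49.74575831  53.59504358]
 [-13.17505349   3.71733797  55.12524332]
 [ 30.3389483   57.07832789  56.69240875]]
-45 3588 31.51773518136184
-20 3585 31.5792735984708
20 3604 31.455489647016165
45 3577 31.377866411555466
```

The tile is moving straight, with its front edge at local x 31.5. I'll push on through the tipping point.

>>> carry_out([
  {"dx":0.01,"dy":0,"dz":0,"twist":0},
  {"dx":0.02,"dy":0,"dz":0,"twist":0},
  {"dx":0.03,"dy":0,"dz":0,"twist":0},
  {"dx":0.04,"dy":0,"dz":0,"twist":0},
  {"dx":0.048,"dy":0,"dz":0,"twist":0},
])

```text
t: 17.95
eef_pos: [535.5, 148.5, 21.9]
tcp_rot: [3.142, -0.0, -0.067]
ft_force: [-2.2, -0.2, 1.2]
opening: 0.006
```

>>> carry_out([
  {"dx":0.003,"dy":0,"dz":0,"twist":0},
  {"dx":0.006,"dy":0,"dz":0,"twist":0},
  {"dx":0.009,"dy":0,"dz":0,"twist":0},
  {"dx":0.012,"dy":0,"dz":0,"twist":0},
  {"dx":0.015,"dy":0,"dz":0,"twist":0},
])

```text
t: 18.45
eef_pos: [549.7, 147.6, 22.0]
tcp_rot: [3.142, -0.0, -0.067]
ft_force: [-1.6, -0.3, 1.0]
opening: 0.007
```

```bash
cat > prof.py <<'E'
from cell import *; from h import *
s=state();print(s["t"],s["eef_pos"],loc(s["eef_pos"]),s["ft_force"],s["tcp_rot"])
W=camera_info("wrist");p,d=read_camera("wrist");P=pts(W,d,np.ones_like(d)>0)
L=np.c_[(P[:,:2]-O)@np.c_[EX,EY],P[:,2]]
for y in(-35,45):
    r=L[(abs(L[:,1]-y)<2)&(L[:,2]<150)]; print("y",y,[(x,np.round(np.percentile(v,[5,50,95]),0).astype(int).tolist()) for x in range(-40,130,8) if len(v:=r[abs(r[:,0]-x)<1.5,2])>3])
E
python3 prof.py
```

```text
18.45 [549.68884817 147.61888513  21.95324404] [-18.02802182   4.11844617] [-1.60857654 -0.25938433  0.96143433] [ 3.14150491e+00 -1.68415071e-05 -6.73232680e-02]
y -35 [(-40, [140, 142, 143]), (-16, [45, 46, 47]), (-8, [46, 46, 47]), (0, [54, 55, 56]), (8, [55, 146, 147]), (16, [54, 55, 57]), (24, [54, 55, 56]), (32, [54, 55, 56]), (40, [54, 55, 56]), (48, [54, 55, 56]), (56, [54, 55, 56]), (64, [54, 55, 56]), (72, [54, 55, 56]), (80, [54, 55, 56]), (88, [54, 55, 56]), (104, [20, 21, 22]), (112, [44, 52, 57])]
y 45 [(-16, [45, 46, 47]), (-8, [45, 46, 47]), (0, [54, 55, 56]), (8, [55, 146, 147]), (16, [54, 55, 56]), (24, [54, 55, 56]), (32, [54, 55, 56]), (40, [54, 55, 56]), (48, [54, 55, 56]), (56, [54, 55, 56]), (64, [54, 55, 56]), (72, [54, 55, 56]), (80, [54, 55, 56]), (88, [54, 55, 56]), (104, [20, 21, 22]), (112, [46, 53, 57])]
```

The front edge is at about 93 but the tile is still flat, because finger friction holds the trailing edge down. I'll back off to let it tip.

>>> carry_out([
  {"dx":-0.004,"dy":0,"dz":0,"twist":0},
  {"dx":-0.008,"dy":0,"dz":0,"twist":0},
  {"dx":-0.008,"dy":0,"dz":0,"twist":0},
  {"dx":-0.008,"dy":0,"dz":0,"twist":0},
])

```text
t: 18.9
eef_pos: [541.5, 148.2, 22.0]
tcp_rot: [3.142, -0.0, -0.067]
ft_force: [0.4, -0.0, 0.2]
opening: 0.005
```

```bash
python3 prof.py
```

```text
18.9 [541.52729947 148.19891015  22.00588807] [-26.2100451    4.14952041] [ 0.4148207  -0.00748672  0.19473744] [ 3.14155354e+00 -2.87620784e-04 -6.72215811e-02]
y -35 [(-24, [45, 46, 47]), (-16, [45, 46, 47]), (-8, [45, 46, 47]), (0, [145, 146, 147]), (8, [68, 70, 71]), (16, [65, 66, 67]), (24, [61, 62, 64]), (32, [57, 59, 60]), (40, [53, 55, 56]), (48, [50, 51, 52]), (56, [46, 47, 48]), (64, [42, 44, 45]), (72, [39, 40, 41]), (80, [34, 36, 37]), (88, [31, 32, 33]), (96, [20, 21, 22]), (104, [20, 21, 22])]
y 45 [(-24, [45, 46, 47]), (-16, [45, 46, 47]), (-8, [45, 46, 47]), (0, [98, 146, 147]), (8, [68, 70, 71]), (16, [65, 66, 67]), (24, [61, 62, 63]), (32, [57, 58, 59]), (40, [53, 54, 56]), (48, [49, 51, 52]), (56, [46, 47, 48]), (64, [42, 43, 44]), (72, [39, 39, 41]), (80, [34, 36, 37]), (88, [31, 32, 33]), (96, [20, 21, 22]), (104, [20, 21, 22])]
```

It tipped at 25° with its leading edge at about x 90 on the channel floor. Next I push it on towards the fence.

>>> carry_out([
  {"dx":0.006,"dy":0,"dz":0.002,"twist":0},
  {"dx":0.012,"dy":0,"dz":0.002,"twist":0},
  {"dx":0.017,"dy":0,"dz":0.002,"twist":0},
  {"dx":0.021,"dy":0,"dz":0.002,"twist":0},
  {"dx":0.024,"dy":0,"dz":0.002,"twist":0},
])

```text
t: 19.45
eef_pos: [565.8, 146.5, 19.7]
tcp_rot: [3.141, 0.0, -0.067]
ft_force: [-0.3, 0.2, -0.7]
opening: 0.008
```

```bash
python3 prof.py
```

```text
19.45 [565.82557808 146.46150335  19.74528309] [-1.8501006   4.04645464] [-0.32884162  0.19122933 -0.74358126] [ 3.14145915e+00  2.86616465e-04 -6.74502837e-02]
y -35 [(-24, [138, 140, 141]), (0, [45, 46, 46]), (16, [63, 64, 65]), (24, [60, 144, 145]), (32, [57, 58, 59]), (40, [54, 55, 56]), (48, [50, 52, 53]), (56, [47, 49, 50]), (64, [45, 46, 47]), (72, [41, 42, 44]), (80, [38, 40, 41]), (88, [35, 36, 37]), (96, [33, 34, 35]), (104, [29, 30, 31]), (112, [46, 57, 67])]
y 45 [(0, [45, 45, 46]), (16, [63, 64, 65]), (24, [60, 144, 145]), (32, [57, 58, 59]), (40, [53, 54, 56]), (48, [50, 52, 52]), (56, [47, 49, 50]), (64, [44, 46, 47]), (72, [41, 42, 44]), (80, [38, 39, 40]), (88, [35, 36, 37]), (96, [32, 33, 34]), (104, [29, 30, 32]), (112, [48, 59, 68])]
```

The leading edge is at the fence foot and the tile lies at about 21°. Now I raise the trailing edge along the arc.

>>> carry_out([
  {"dx":0.005,"dy":0,"dz":-0.007,"twist":0},
  {"dx":0.009,"dy":0,"dz":-0.015,"twist":0},
  {"dx":0.014,"dy":0,"dz":-0.022,"twist":0},
  {"dx":0.019,"dy":0,"dz":-0.029,"twist":0},
  {"dx":0.025,"dy":0,"dz":-0.036,"twist":0},
])

```text
t: 20.0
eef_pos: [586.6, 145.0, 56.6]
tcp_rot: [3.14, 0.009, -0.067]
ft_force: [-20.9, 1.1, 17.1]
opening: 0.008
```

```bash
python3 prof.py
```

```text
20.0 [586.55595222 144.97440873  56.60092923] [18.93320695  3.95372896] [-20.9013998    1.12199252  17.0899233 ] [ 3.14041569  0.0086043  -0.06711216]
y -35 [(8, [46, 46, 47]), (32, [90, 92, 93]), (40, [90, 92, 94]), (48, [82, 84, 86]), (56, [75, 77, 79]), (64, [67, 69, 71]), (72, [60, 61, 63]), (80, [53, 54, 56]), (88, [45, 47, 48]), (96, [37, 39, 41]), (104, [30, 31, 33]), (112, [47, 57, 66]), (120, [103, 110, 112]), (128, [110, 111, 112])]
y 45 [(8, [46, 46, 47]), (32, [90, 92, 93]), (40, [90, 92, 93]), (48, [83, 84, 86]), (56, [74, 76, 78]), (64, [68, 69, 71]), (72, [60, 62, 63]), (80, [52, 54, 55]), (88, [45, 46, 47]), (96, [37, 38, 40]), (104, [29, 31, 33]), (112, [47, 59, 67]), (120, [104, 110, 112]), (128, [109, 111, 112])]
```

>>> carry_out([
  {"dx":0.004,"dy":0,"dz":-0.008,"twist":0},
  {"dx":0.011,"dy":0,"dz":-0.014,"twist":0},
  {"dx":0.018,"dy":0,"dz":-0.019,"twist":0},
  {"dx":0.026,"dy":0,"dz":-0.023,"twist":0},
  {"dx":0.034,"dy":0,"dz":-0.026,"twist":0},
])

```text
t: 20.55
eef_pos: [625.4, 142.5, 82.4]
tcp_rot: [-3.142, -0.001, -0.067]
ft_force: [-1.3, 0.4, -0.0]
opening: 0.005
```

```bash
python3 prof.py
```

```text
20.55 [625.41624647 142.45181414  82.3576277 ] [57.87494303  4.04436117] [-1.283236    0.44376819 -0.04302542] [-3.14158013e+00 -6.94119955e-04 -6.74959342e-02]
y -35 [(72, [116, 117, 118]), (80, [108, 113, 117]), (88, [82, 87, 91]), (96, [57, 62, 66]), (104, [30, 35, 40]), (112, [53, 60, 62]), (120, [103, 110, 112]), (128, [109, 111, 112])]
y 45 [(72, [116, 117, 118]), (80, [107, 112, 117]), (88, [81, 87, 91]), (96, [55, 60, 65]), (104, [30, 34, 40]), (112, [47, 57, 65]), (120, [105, 111, 112]), (128, [110, 111, 112])]
```

>>> carry_out([
  {"dx":0.009,"dy":0,"dz":-0.002,"twist":0},
  {"dx":0.018,"dy":0,"dz":-0.003,"twist":0},
  {"dx":0.025,"dy":0,"dz":-0.003,"twist":0},
  {"dx":0.03,"dy":0,"dz":-0.003,"twist":0},
  {"dx":0.034,"dy":0,"dz":-0.003,"twist":0},
])

```text
t: 21.1
eef_pos: [658.7, 140.2, 84.6]
tcp_rot: [3.141, 0.0, -0.067]
ft_force: [0.4, 0.6, 0.6]
opening: 0.005
```

```bash
python3 prof.py
```

```text
21.1 [658.66033767 140.18316434  84.63721528] [91.19612898  4.01151704] [0.39561712 0.56111619 0.6378884 ] [ 3.14143497e+00  2.97090266e-04 -6.74592282e-02]
y -35 [(64, [20, 21, 22]), (104, [120, 121, 122]), (112, [87, 111, 121]), (120, [5, 37, 112]), (128, [6, 110, 112])]
y 45 [(64, [20, 21, 22]), (104, [120, 121, 122]), (112, [92, 111, 121]), (120, [5, 110, 112]), (128, [6, 110, 112])]
```

>>> carry_out([
  {"dx":0.002,"dy":0,"dz":0,"twist":0},
  {"dx":0.004,"dy":0,"dz":0,"twist":0},
  {"dx":0.006,"dy":0,"dz":0,"twist":0},
  {"dx":0.008,"dy":0,"dz":0,"twist":0},
  {"dx":0.008,"dy":0,"dz":0,"twist":0},
])

```text
t: 21.65
eef_pos: [666.5, 139.7, 84.9]
tcp_rot: [3.142, -0.0, -0.067]
ft_force: [-0.3, -0.1, 0.8]
opening: 0.002
```

>>> carry_out([
  {"dx":-0.02,"dy":0,"dz":0,"twist":0},
  {"dx":-0.03,"dy":0,"dz":0.02,"twist":0},
  {"dx":-0.03,"dy":0,"dz":0.05,"twist":0},
  {"dx":-0.03,"dy":0,"dz":0.06,"twist":0},
  {"dx":-0.03,"dy":0,"dz":0.06,"twist":0},
])

```text
t: 22.15
eef_pos: [635.8, 141.6, 23.7]
tcp_rot: [3.141, 0.002, -0.067]
ft_force: [0.0, -0.1, -1.1]
opening: 0.003
```

```bash
python3 prof.py
```

```text
22.15 [635.78388105 141.62444789  23.73038147] [68.27466302  3.91453306] [ 0.04683909 -0.10001642 -1.0951628 ] [ 3.14102668e+00  2.40085648e-03 -6.74045025e-02]
y -35 [(48, [143, 145, 146]), (64, [20, 21, 22]), (72, [20, 21, 22]), (80, [20, 21, 22]), (88, [20, 21, 22]), (96, [146, 148, 149]), (112, [120, 121, 122]), (120, [110, 119, 121]), (128, [6, 110, 111])]
y 45 [(64, [20, 21, 22]), (72, [20, 21, 22]), (80, [20, 21, 22]), (88, [20, 21, 22]), (96, [146, 148, 149]), (112, [120, 121, 122]), (120, [110, 119, 121]), (128, [6, 110, 112])]
```

>>> carry_out([
  {"dx":0.01,"dy":0,"dz":0,"twist":0},
  {"dx":0.017,"dy":0,"dz":0,"twist":0},
  {"dx":0.02,"dy":0,"dz":0,"twist":0},
  {"dx":0.022,"dy":0,"dz":0,"twist":0},
  {"dx":0.022,"dy":0,"dz":0,"twist":0},
])

```text
t: 22.7
eef_pos: [658.4, 140.2, 25.1]
tcp_rot: [3.142, 0.0, -0.067]
ft_force: [-0.4, -0.3, 0.3]
opening: 0.005
```

>>> carry_out([
  {"dx":-0.02,"dy":0,"dz":0,"twist":0},
  {"dx":-0.05,"dy":0,"dz":-0.01,"twist":0},
  {"dx":-0.09,"dy":0,"dz":-0.04,"twist":0},
  {"dx":-0.11,"dy":0,"dz":-0.085,"twist":0},
  {"dx":-0.11,"dy":0,"dz":-0.11,"twist":0},
])

```text
t: 23.2
eef_pos: [546.7, 148.1, 137.8]
tcp_rot: [-3.141, -0.001, -0.066]
ft_force: [1.0, -0.4, 0.5]
opening: 0.004
```

```bash
python3 prof.py; python3 - <<'E'
from cell import *; from h import *
s=state();w=camera_info("wrist");p,d=read_camera("wrist")
for n,z in(("red",102),("yellow",97)):
    m,c,st=blob(mask(p,n),(0,0,640,300)); q=ray(w,c,z); print(n,c,st,q,loc(q),np.median(pts(w,d,m),0))
go(*wld(0,160),120,s=s)
cv2.imwrite("pics/w8.png",p[:,:,::-1])
E
```

```text
23.2 [546.67925376 148.08249089 137.81726503] [-21.0619225    4.37906039] [ 0.9872692  -0.43113488  0.53877573] [-3.14135535e+00 -1.28704556e-03 -6.64699409e-02]
y -35 [(-40, [45, 46, 47]), (-32, [45, 46, 47]), (-24, [45, 46, 47]), (-16, [45, 46, 47]), (-8, [45, 46, 47]), (0, [45, 46, 47]), (8, [45, 46, 48]), (16, [45, 46, 47]), (24, [45, 46, 48]), (32, [45, 46, 47]), (40, [21, 21, 23]), (48, [20, 21, 23]), (56, [20, 21, 22]), (64, [20, 21, 23]), (72, [20, 21, 22]), (80, [20, 21, 23]), (88, [20, 21, 22]), (96, [20, 21, 22]), (104, [53, 65, 75]), (112, [109, 117, 122]), (120, [119, 120, 121]), (128, [110, 110, 112])]
y 45 [(-40, [45, 46, 47]), (-32, [46, 47, 47]), (-24, [45, 46, 47]), (-16, [45, 46, 47]), (-8, [46, 46, 47]), (0, [45, 46, 47]), (8, [44, 46, 47]), (16, [45, 46, 47]), (24, [45, 46, 47]), (32, [45, 46, 47]), (40, [20, 21, 23]), (48, [21, 21, 23]), (56, [20, 21, 22]), (64, [20, 21, 22]), (72, [20, 21, 22]), (80, [20, 21, 22]), (88, [19, 21, 22]), (96, [20, 22, 23]), (104, [57, 66, 75]), (112, [112, 118, 122]), (120, [119, 120, 121]), (128, [110, 111, 112])]
red [186.29558541 227.32245681] [172 215  30  25 521] [572.24812709 239.81401641 102.        ] [-1.70602018 97.61894406] [571.65187234 240.78028504 101.19730493]
yellow [502.46153846 275.15384615] [496 274  14   5  26] [519.11143364  10.15495907  97.        ] [ -39.31250195 -135.08655594] [517.5236136    7.31237892  92.95962828]
go [  18.4 -155.2   21.1] twist 0.0
```

View pics/w8.png

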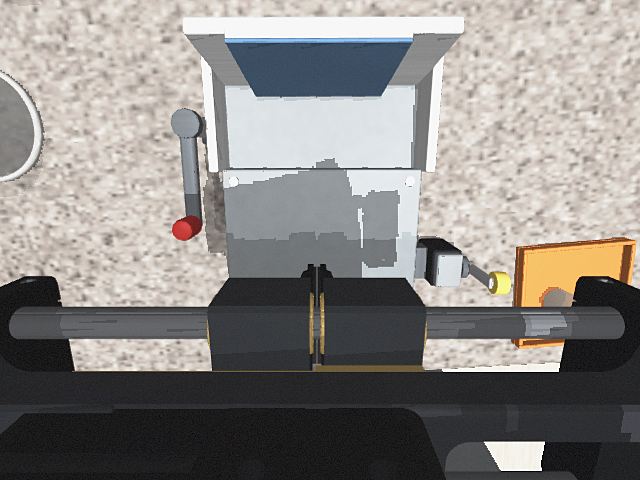

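The blue face leans against the fence (top edge at row 40, foot at row 96), so step 2 is done. The knob is at local (-2.5, 98). I'll open, go above it and grip it.

>>> carry_out([
  {"dx":0.005,"dy":-0.03,"dz":0,"twist":0},
  {"dx":0.012,"dy":-0.06,"dz":0,"twist":0},
  {"dx":0.018,"dy":-0.094,"dz":0,"twist":0},
  {"dx":0.018,"dy":-0.094,"dz":0.02,"twist":0},
  {"dx":0.018,"dy":-0.094,"dz":0.02,"twist":0},
], grip=0.045)

```text
t: 23.8
eef_pos: [571.4, 240.5, 111.8]
tcp_rot: [3.14, 0.004, -0.066]
ft_force: [-0.7, -0.9, -0.3]
opening: 0.367
```

```bash
python3 - <<'E'
from cell import *; from h import *
s=state();print(s["eef_pos"],loc(s["eef_pos"]),s["opening"])
w=camera_info("wrist");p,d=read_camera("wrist")
m,c,st=blob(mask(p,"red"),(0,0,640,300)); q=ray(w,c,102); print(c,st,q,loc(q),np.median(pts(w,d,m),0))
E
```

```text
[571.42059054 240.5120579  111.82257771] [-2.57852508 98.25988027] 0.36730741262379785
[311.35676626 259.36906854] [300 245  24  30 569] [573.37112007 243.61477993 102.        ] [ -0.8405964  101.48647069] [573.09721045 243.69894233 101.35452116]
```

>>> carry_out([
  {"dx":0,"dy":-0.002,"dz":0.0,"twist":0},
  {"dx":0,"dy":-0.002,"dz":0.02,"twist":0},
  {"dx":0,"dy":-0.002,"dz":0.035,"twist":0},
  {"dx":0,"dy":-0.002,"dz":0.045,"twist":0},
  {"dx":0,"dy":-0.002,"dz":0.045,"twist":0},
])

```text
t: 24.35
eef_pos: [572.7, 241.7, 69.3]
tcp_rot: [3.141, 0.001, -0.068]
ft_force: [-0.7, -0.5, -0.3]
opening: 0.478
```

```bash
python3 - <<'E'
from cell import *; from h import *
s=state();print(s["eef_pos"],loc(s["eef_pos"]),s["opening"],s["ft_force"])
E
```

```text
[572.72086227 241.69411604  69.25558788] [-1.36050806 99.5265152 ] 0.47771613153386533 [-0.65150111 -0.52075054 -0.2740568 ]
```

>>> carry_out([
  {"dx":-0.001,"dy":-0.001,"dz":0.005,"twist":0},
  {"dx":-0.001,"dy":-0.001,"dz":0.01,"twist":0},
  {"dx":-0.001,"dy":-0.001,"dz":0.013,"twist":0},
  {"dx":-0.001,"dy":-0.001,"dz":0.013,"twist":0},
])

```text
t: 24.75
eef_pos: [571.9, 243.3, 56.7]
tcp_rot: [3.141, 0.0, -0.067]
ft_force: [-0.1, -0.3, 0.9]
opening: 0.473
```

>>> carry_out([
  {"dx":0,"dy":0,"dz":0,"twist":0},
  {"dx":0,"dy":0,"dz":0,"twist":0},
  {"dx":0,"dy":0,"dz":0,"twist":0},
  {"dx":0,"dy":0,"dz":0,"twist":0},
  {"dx":0,"dy":0,"dz":0,"twist":0},
], grip=0.0)

```text
t: 25.25
eef_pos: [572.1, 243.3, 57.0]
tcp_rot: [3.142, -0.0, -0.067]
ft_force: [-0.7, 0.3, 1.6]
opening: 0.161
```

>>> carry_out([
  {"dx":0,"dy":0,"dz":0,"twist":0},
  {"dx":0,"dy":0,"dz":0,"twist":0},
])

```text
t: 25.45
eef_pos: [572.1, 243.3, 57.0]
tcp_rot: [3.142, -0.0, -0.067]
ft_force: [-0.6, -0.3, 1.2]
opening: 0.159
```

The knob is gripped (15 mm). Now I swing it along the arc.

>>> carry_out([
  {"dx":0.001,"dy":0.013,"dz":0,"twist":0},
  {"dx":0.0045,"dy":0.0255,"dz":0,"twist":0},
  {"dx":0.01,"dy":0.0375,"dz":0,"twist":0},
  {"dx":0.0175,"dy":0.048,"dz":0,"twist":0},
  {"dx":0.027,"dy":0.0575,"dz":0,"twist":0},
])

```text
t: 25.95
eef_pos: [595.6, 183.7, 57.4]
tcp_rot: [-3.141, -0.0, -0.067]
ft_force: [-1.7, 5.5, 5.8]
opening: 0.156
```

```bash
python3 - <<'E'
from cell import *; from h import *
s=state();print(s["eef_pos"],loc(s["eef_pos"]),s["opening"],s["ft_force"],np.hypot(*(loc(s["eef_pos"])-[70,100])))
E
```

```text
[595.64565061 183.68012578  57.35451828] [25.405209   43.18188985] 0.1561416797879406 [-1.71885652  5.48866284  5.75214777] 72.22875483576308
```

>>> carry_out([
  {"dx":0.0105,"dy":0.0075,"dz":0,"twist":0},
  {"dx":0.022,"dy":0.013,"dz":0,"twist":0},
  {"dx":0.034,"dy":0.0165,"dz":0,"twist":0},
  {"dx":0.043,"dy":0.0175,"dz":0,"twist":0},
  {"dx":0.047,"dy":0.0175,"dz":0,"twist":0},
])

```text
t: 26.45
eef_pos: [641.9, 163.1, 57.5]
tcp_rot: [-3.141, -0.001, -0.068]
ft_force: [-2.5, 3.5, 9.2]
opening: 0.161
```

```bash
python3 - <<'E'
from cell import *; from h import *
s=state();print(s["eef_pos"],loc(s["eef_pos"]),s["opening"],s["ft_force"],np.hypot(*(loc(s["eef_pos"])-[70,100])))
E
```

```text
[641.88402713 163.08446182  57.4757945 ] [72.92105584 25.73536716] 0.1612231628887814 [-2.49582306  3.50730975  9.18229167] 74.32205768115035
```

>>> carry_out([
  {"dx":0,"dy":0,"dz":0,"twist":0},
  {"dx":0,"dy":0,"dz":0,"twist":0},
  {"dx":0,"dy":0,"dz":0,"twist":0},
  {"dx":0,"dy":0,"dz":-0.01,"twist":0},
  {"dx":0,"dy":0,"dz":-0.03,"twist":0},
], grip=0.045)

```text
t: 26.95
eef_pos: [640.1, 163.2, 86.4]
tcp_rot: [3.141, 0.003, -0.068]
ft_force: [-0.2, 0.1, 0.1]
opening: 0.465
```

>>> carry_out([
  {"dx":0,"dy":0,"dz":-0.03,"twist":0},
  {"dx":-0.01,"dy":0,"dz":-0.06,"twist":0},
  {"dx":-0.05,"dy":0.03,"dz":-0.07,"twist":0},
  {"dx":-0.09,"dy":0.06,"dz":-0.07,"twist":0},
  {"dx":-0.12,"dy":0.09,"dz":-0.07,"twist":0},
], grip=0.0)

```text
t: 27.45
eef_pos: [512.9, 81.2, 157.9]
tcp_rot: [3.141, -0.001, -0.066]
ft_force: [0.6, -0.1, -0.2]
opening: 0.11
```

```bash
python3 - <<'E'
from cell import *; from h import *
s=state();print(s["eef_pos"],loc(s["eef_pos"]))
w=camera_info("wrist");p,d=read_camera("wrist")
m,c,st=blob(mask(p,"red"),(0,0,640,300)); q=ray(w,c,102); print(c,st,q,loc(q),np.median(pts(w,d,m),0)); k=loc(q)
print("keeper",np.arctan2(100-k[1],70-k[0]))
m,c,st=blob(mask(p,"yellow"),(0,0,640,300)); q=ray(w,c,95); L=pts(w,d,m);print(c,st,q,loc(q),np.percentile(L,[5,50,95],0),loc(np.median(L,0)))
go(*wld(-85,-140),120,s=s)
go(*wld(-85,-140),55,s=s)
E
```

```text
[512.85557739  81.23532132 157.85706961] [-50.32371227 -64.58660326]
[189.913371    77.56497175] [175  64  31  28 531] [636.63404666 160.24097129 102.        ] [67.87373854 22.54602923] [637.23801399 161.38586908 101.13662183]
keeper 1.5433512835731524
[406.67857143 236.71428571] [404 234   7   6  28] [511.93342419   9.96313616  95.        ] [ -46.46141778 -135.75958977] [[510.58224246   8.29076852  95.21849372]
 [512.24868226  10.89513604  96.58811964]
 [514.41828417  12.52093071  97.41320029]] [ -46.20940939 -134.80854239]
go [-34.7  75.4  37.9] twist 0.0
go [-34.7  75.4 102.9] twist 0.0
```

The keeper is shut at about 1.54 rad. Now the switch: I go behind the roller with the shut fingertips at a real z of about 76.

>>> carry_out([
  {"dx":-0.012,"dy":0.03,"dz":0,"twist":0},
  {"dx":-0.025,"dy":0.06,"dz":0,"twist":0},
  {"dx":-0.036,"dy":0.0745,"dz":0.02,"twist":0},
  {"dx":-0.036,"dy":0.0745,"dz":0.05,"twist":0},
  {"dx":-0.036,"dy":0.0745,"dz":0.05,"twist":0},
])

```text
t: 28.0
eef_pos: [472.7, 9.5, 105.4]
tcp_rot: [-3.142, 0.004, -0.068]
ft_force: [-0.1, 0.2, 0.5]
opening: 0.006
```

>>> carry_out([
  {"dx":0,"dy":0,"dz":0.02,"twist":0},
  {"dx":0,"dy":0,"dz":0.04,"twist":0},
  {"dx":0,"dy":0,"dz":0.058,"twist":0},
  {"dx":0,"dy":0,"dz":0.058,"twist":0},
])

```text
t: 28.4
eef_pos: [474.0, 10.2, 48.5]
tcp_rot: [3.142, 0.002, -0.067]
ft_force: [-0.3, -0.0, -0.1]
opening: 0.003
```

```bash
python3 - <<'E'
from cell import *; from h import *
s=state();print(s["eef_pos"],loc(s["eef_pos"]),s["opening"],s["ft_force"])
w=camera_info("wrist");p,d=read_camera("wrist")
try:
    m,c,st=blob(mask(p,"yellow"),(0,0,640,300)); L=pts(w,d,m);print(c,st,loc(np.median(L,0)),L[:,2].max())
except ValueError as e: print(e)
E
```

```text
[474.00273358  10.17118777  48.54604786] [ -84.3203453  -138.09715769] 0.0029436999734022674 [-0.33109075 -0.03823882 -0.13586627]
[314.20991254 223.29154519] [305 212  21  24 343] [ -46.6713254  -136.76932322] 98.84975253543148
```

>>> carry_out([
  {"dx":0.012,"dy":0,"dz":0,"twist":0},
  {"dx":0.022,"dy":0,"dz":0,"twist":0},
  {"dx":0.03,"dy":0,"dz":0,"twist":0},
  {"dx":0.038,"dy":0,"dz":0,"twist":0},
  {"dx":0.038,"dy":0,"dz":0,"twist":0},
])

```text
t: 28.95
eef_pos: [511.7, 7.4, 48.6]
tcp_rot: [-3.142, 0.003, -0.067]
ft_force: [-5.5, 1.4, 1.7]
opening: 0.003
```

```bash
cat > rol.py <<'E'
from cell import *; from h import *
s=state();print(s["eef_pos"],loc(s["eef_pos"]),s["ft_force"])
w=camera_info("wrist");p,d=read_camera("wrist");cv2.imwrite("pics/w9.png",p[:,:,::-1])
m,c,st=blob(mask(p,"yellow"),(0,0,640,300)); L=pts(w,d,m);print(c,st,loc(np.median(L,0)),np.percentile(L[:,2],[5,50,95]))
E
python3 rol.py
```

```text
[511.71854648   7.43070215  48.58274268] [ -46.50588355 -138.30071877] [-5.52452786  1.40433267  1.7288921 ]
[313.61904762 244.66666667] [306 240  19  10 105] [ -21.54522362 -136.61755568] [87.01961689 88.27454225 89.41286233]
```

The roller moved about 24 mm and dropped 8 mm (≈0.66 rad) at 5.5 N, so the switch has clicked. Now I back off and rise clear.

>>> carry_out([
  {"dx":-0.01,"dy":0,"dz":0,"twist":0},
  {"dx":-0.02,"dy":0,"dz":0,"twist":0},
  {"dx":-0.03,"dy":0,"dz":0,"twist":0},
  {"dx":-0.045,"dy":0,"dz":0,"twist":0},
  {"dx":-0.05,"dy":0,"dz":-0.02,"twist":0},
])

```text
t: 29.5
eef_pos: [459.7, 10.9, 67.9]
tcp_rot: [-3.141, 0.003, -0.067]
ft_force: [0.6, 0.3, 0.3]
opening: 0.004
```

>>> carry_out([
  {"dx":0,"dy":0,"dz":-0.04,"twist":0},
  {"dx":0,"dy":-0.02,"dz":-0.085,"twist":0},
  {"dx":0,"dy":-0.06,"dz":-0.12,"twist":0},
  {"dx":0,"dy":-0.06,"dz":-0.13,"twist":0},
  {"dx":0,"dy":-0.06,"dz":-0.13,"twist":0},
])

```text
t: 30.0
eef_pos: [466.6, 71.3, 200.8]
tcp_rot: [-3.141, -0.005, -0.066]
ft_force: [-0.4, 0.2, 0.2]
opening: 0.006
```

```bash
python3 - <<'E'
from cell import *; from h import *
s=state();print(s["eef_pos"],s["t"],s["ft_force"])
w=camera_info("wrist");p,d=read_camera("wrist");cv2.imwrite("pics/w10.png",p[:,:,::-1])
for n,z in(("red",102),("yellow",95)):
    m,c,st=blob(mask(p,n),(0,0,640,300)); L=pts(w,d,m);print(n,c,st,loc(ray(w,c,z)),np.percentile(L[:,2],[5,50,95]))
P=pts(w,d,d>0);L=np.c_[(P[:,:2]-O)@np.c_[EX,EY],P[:,2]]
r=L[(abs(L[:,1]+25)<15)&(L[:,0]>95)&(L[:,0]<120)&(L[:,2]>25)]
for x in(96,100,104,108,112,116): v=r[abs(r[:,0]-x)<1,2];print(x,np.median(v) if len(v) else None)
S=camera_info("side");q,e=read_camera("side");m,c,st=blob(mask(q,"green"),(320,190,420,260));print("green side",c,st,ray(S,c,75),np.median(pts(S,e,m),0))
a=np.load("pics/side0.npz")["p"].astype(int);df=abs(a-q).max(2)
for n,b in(("petri",(370,185,395,203)),("flask",(318,384,352,436)),("beaker",(198,338,258,418))):
    x0,y0,x1,y1=b; print(n,df[y0:y1,x0:x1].mean())
cv2.imwrite("pics/s10.png",q[:,:,::-1])
E
```

```text
[466.62812776  71.32290831 200.7584082 ] 30.0 [-0.44423502  0.16967752  0.16879302]
red [187.51044084  27.3225058 ] [176  14  26  28 431] [67.551488   23.27875664] [ 87.67628818 101.35117062 103.12965447]
yellow [385.125      169.79166667] [380 169  11   4  24] [ -41.62855044 -137.62300072] [92.11854271 93.17863453 95.10669872]
96 None
100 35.82008338974849
104 56.80871898897969
108 None
112 None
116 None
green side [365.92307692 218.25641026] [363 213   6  10  39] [450.99440925 -94.87492387  75.        ] [450.48206495 -93.51354656  75.74452274]
petri 4.013333333333334
flask 2.128393665158371
beaker 2.3802083333333335
```

View pics/s10.png

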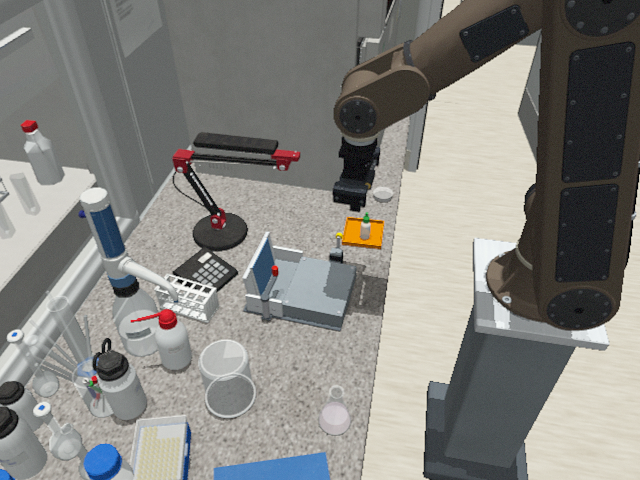

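The side view shows the bottle upright in the tray (366,222), the tile against the fence with the red knob in front of it (275,270), and the roller back at (340,236). The bystanders have not changed. Handing in.

```bash
python3 -c "
from cell import *
print(job_done(), state()['t'])"
```

```text
the job is handed in; nothing more can be done
the job is handed in; nothing more can be done
```

All four steps were carried out in order and the job was handed in at about 30 s of the 72 s allowed. No verdict is reported, so the results below are my own measurements.

**Last checks:**

| Item | What the checks showed |
|---|---|
| Bottle | Upright in the tray, about 14 mm from the tray centre. |
| Tile | Blue face out, lying along the fence at about 8–11° from plumb, leading edge in the bottom of the channel at the fence foot. |
| Keeper | About 1.54 rad (must stay above 1.4). |
| Switch | Pressed to about 0.66 rad, judged from how far the roller dropped; pushing force was 5.5 N. The roller then went back to its starting position. |
| Bystanders | Unchanged in the side picture. |
| Robot | Stands clear of everything, with no contact force. |

**What disagreed or went wrong on the way:**
- **Fingertip height:** the real fingertips are about 28 mm higher than the reported TCP. I found this by lowering the shut fingers onto the tile, which pressed on it with up to 40 N, and corrected for it from then on.
- **Bottle grip:** before I knew this, the first grip on the bottle was too high and I took it again lower.
- **Tile pushes:** for the same reason, three early pushes passed over the tile without moving it.
- **Tile tipping:** finger friction held the tile flat past its balance point until I backed off.

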